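# Close up a dowelled frame and hold the joint pressed

### The job

Finish putting together the small wooden frame that stands in the hand screws: take the longer of the two bars from the stand, plug its tenon into the mortise in the frame's bottom rail until its shoulders sit down tight, and let go of it; then lower the loose top rail onto the two dowels until it is fully home on both stiles, and press it down firmly and steadily, with about 15 N, as if waiting for the glue to grab: finish while still holding the rail and pressing it, with that push kept up to the end. Leave the shorter bar and everything else on the bench where they are.

Things in the scene. Friction and masses are not known exactly. Their poses are not given: they have to be found in the camera images.
- frame: Small pale wooden frame without its top rail, fixed upright in two hand screws; 220 mm wide (its y axis), 22 mm thick (its x axis). Bottom rail 40 mm high; a stile 36 mm wide at each end, its flat top 150 mm above the bench, 148 mm clear between them. Nothing crosses the opening. Origin: centre of the underside, on the bench; z up.
- mortise (a point): Centre of the mouth of the mortise in the middle of the frame's bottom rail, level with the rail's top, 40 mm above the bench. The mortise is 25.5 mm along the frame's y, 11.5 mm along its x, 17 mm deep, straight down. Axes as the frame's.
- seat (a point): Point midway between the flat tops of the stiles, at their height, 150 mm above the bench: the centre of the top rail's underside lies here when the rail is home. Axes as the frame's.
- dowel_a (a point): Centre of the foot of the fixed upright dowel in the middle of the stile top at the frame's +y end, 92 mm from the frame's middle. The dowel is 10 mm across and projects 16 mm, its end bevelled to 5 mm over the last 3.5 mm.
- clamp_a (a point): Hand-screw clamp (fixed) on the frame's +y end: dark wooden jaws 28 mm high, 78 mm wide in all, reaching 89 mm beyond the frame's end; turned handles stick out to 107 mm in front of and behind the frame's middle, up to 26 mm high. Point: bench level, midway along the part beyond the frame.
- dowel_b (a point): Centre of the foot of the fixed upright dowel in the middle of the stile top at the frame's -y end, 92 mm from the frame's middle. The dowel is 10 mm across and projects 16 mm, its end bevelled to 5 mm over the last 3.5 mm.
- clamp_b (a point): Hand-screw clamp (fixed) on the frame's -y end: dark wooden jaws 28 mm high, 78 mm wide in all, reaching 89 mm beyond the frame's end; turned handles stick out to 107 mm in front of and behind the frame's middle, up to 26 mm high. Point: bench level, midway along the part beyond the frame.
- top_rail: The frame's loose top rail: straight bar of pale wood 220 mm long (its y), 22 mm thick (x), 40 mm high (z), about 0.13 kg, lying on its underside, which has two dowel holes 11.5 mm across, 18 mm deep, 92 mm either side of the middle, and between them a mortise 28.5 x 12 mm, 18 mm deep, for the bar's stub. Same either way round. Origin: centre of the underside; z up.
- long_bar: The longer pale wooden bar in the stand: body 36 mm wide (its y), 22 mm thick (x), 109 mm from lower to upper shoulder; below, a bevelled tenon 24 x 10 mm, 15 mm long; on top, a stub 22 x 8 mm, 8 mm tall; about 0.06 kg. Upright in a slot of the stand. Same either way round. Origin: centre of the lower shoulder; z up. With its tenon home, its origin is at point mortise.
- short_bar: The shorter bar in the stand, for another frame, not to be moved: body 36 mm wide (its y), 22 mm thick (x), 80 mm from lower to upper shoulder; below, a bevelled tenon 24 x 10 mm, 15 mm long; on top, a stub 22 x 8 mm, 8 mm tall; about 0.044 kg. Upright in a slot of the stand. Same either way round. Origin: centre of the lower shoulder; z up.
- stand: Fixed brown block 150 mm long (its y axis), 60 mm across (x), 45 mm high, with two slots 28 x 14 mm, 20 mm deep, 37 mm either side of its middle along y. The two bars stand loosely in them, widths along the block, shoulders resting on its top. Origin: centre of the underside.
- glue_bottle: White glue bottle with nozzle, 66 mm across, 178 mm tall, standing. Origin: centre of the underside. A bystander.
- mallet: Joiner's wooden mallet lying down, 320 mm long, head 120 x 70 x 60 mm. Origin on the bench, under the handle, 130 mm from the head's middle; handle along x. A bystander.
- tape: Black tape measure, 70 x 38 x 64 mm. Origin: centre of the underside. A bystander.
- plane: Steel block plane, 160 x 50 mm, about 55 mm high. Origin: centre of the sole. A bystander.
- glue_brush: Brush lying down, about 200 mm long, up to 42 mm wide and 20 mm high. Origin about its middle, on the bench. A bystander.
Mind the look-alikes: they are no part of the job. Leave any turquoise look-alike of the long_bar alone. Leave any red look-alike of the top_rail alone.

How it is judged:
By the outcome, as a careful person would: the job done as asked, in the order asked, and still so for the second after the job is handed in, while the arm keeps its last pose, push and grip.
It also fails if it takes over 70 s, if anything falls off the work surface, if the arm or the gripper's body presses on something with over 40 N, if the wrist force passes 120 N, or if a joint passes its speed limit or range.

### The arm

A 7-joint arm with a two-finger parallel gripper is mounted at the origin on the work surface. World frame = base frame: x ahead of the robot, y to its left, z up, the work surface at z = 0. Lengths are in m, angles in degrees, forces in N, time in s.
With the tool pointing down it reaches from about 0.425 to 0.875 m from the base axis. Payload 4.7 kg.
Tool frame: the origin (TCP) lies on the centre line of the jaws, within the pads' length; the fingertips stand 11 mm ahead of it and the grasp point (between the pads) lies 8 mm behind it; z points along the fingers, y is the direction in which the jaws open and shut (so a half turn about z gives the same grasp; the last joint's range is limited). The gripper opens to 87 mm and grips with 3 to 60 N. Pads are 19 mm wide; open, the fingers measure 117 mm over their backs; the gripper's body (75 mm by 190 mm) begins 51 mm behind the grasp point.
Start: joints at [-71.27, 18.392, -4.016, 83.108, 1.295, 78.541, -3.26], TCP at [0.2, 0.618, 0.234] pointing down, gripper open.
Joint ranges: [-163.93, 163.93], [-17.29, 119.83], [-79.2, 71.16], [3.27, 140.29], [-89.18, 269.18], [5.43, 117.66], [-154.24, 154.24]. Speed limits (degrees/s): [147.25, 147.25, 180, 180, 180, 180, 180].

### API

Orientations are given as [roll, pitch, yaw] about the fixed x, y, z axes, in that order (R = Rz(yaw) Ry(pitch) Rx(roll)).
In Python, from cell import env gives the robot as it stands.
- The arm moves only by the tool servo_tool, never from a script. Its argument "moves" is text: rows parted by semicolons, each of 7 numbers parted by spaces: the shift along the tool's x, y, z as a fraction of full scale, then the turn, a rotation vector about the tool's x, y, z as a fraction of full scale, then the gripper's target within -1 to 1 (shut at 1, half-way at 0, fully open at -1). A call has 1 to 20 rows; each row shifts and turns the pose as measured when the row begins, along the tool's axes as they then stand; what a row does not reach is not made up. Full scale, the value 1, is 1000 mm for a shift and 0.5 rad for a turn. A row lasts 1/12 s, in which the tool goes at most 41.7 mm and 7.16 degrees, less where a joint would pass 70% of its speed; a pose out of reach is approached as far as the arm can. A call with a number of a shift or a turn outside -1 to 1 is refused whole. A call with a gripper value outside its range is refused whole. The fingers move at their own pace and stop on an object; "squeeze" is the grip in N (left out, the last holds). Time passes only in rows, so rows that do not move let the fingers close. It gives the time, the measured TCP pose, the force and the opening at its end, in the units of the state.
- env.get_obs(): the state, without advancing time (a new reading comes with each control period).
- env.read_camera(name): name is "side" or "top"; returns a dict with "img" (400x640x3 uint8, red, green, blue), "range_z" (400x640 float32, m along the optical axis (not along the pixel's ray), 0 where there is no reading), "mtx" (3x3 intrinsics, pixels), "T" (4x4, takes a point from camera to world coordinates). Camera axes: x right, y up, looking along -z (the intrinsics and any distortion apply to the point x, -y, -z); pixel columns grow to the right and rows downward; lengths in m; the calibration is good to about 2 mm. A picture is of the moment at which its call begins.
- env.sign_off(): hands the job in, once; it reports no verdict.
The state is a dict: "time_s": time; "qpos": joint angles; "joint_velocities": joint speeds; "effort": joint torques, N m; "tool_pos": TCP position; "tool_rot": TCP orientation; "force": force on the tool from outside, world axes, zero at the start; "wrist_torque": the same for the moment, N m; "grip_width": finger opening in m.
Only numpy, scipy, OpenCV 4.12 (cv2) and the standard library are available. Lean on these libraries where they do the work, as an engineer would, in place of code of your own. Each camera call takes 0.05 s, during which the arm holds its last target.

## Working session

There is one attempt and no reset: what is moved stays moved. The work goes in short steps, Python scripts to look and compute and a tool call to move; the robot and the scene stay as the last step left them, time stands still between calls to the robot, and variables do not carry over. Pictures are saved under pics/ and viewed, and the job is handed in when it is done.

Besides the shell and the picture viewer there is one more tool, called after "Call:" as a command line: name --argument value ..., lists and objects as JSON in quotes. servo_tool: Moves the arm, as the interface text tells. Its arguments: {"type":"object","properties":{"moves":{"type":"string"},"squeeze":{"type":"number"}},"required":["moves"]}

```bash
ls; mkdir -p pics; python3 - <<'E'
from cell import env
import cv2,numpy as np
print(env.get_obs())
for n in("top","side"):
    c=env.read_camera(n); cv2.imwrite(f"pics/{n}0.png",c["img"][:,:,::-1]); np.savez(f"{n}0.npz",**c)
    print(n,c["mtx"],c["T"])
E
```

```text
pics
{'time_s': 0.0, 'qpos': array([-71.27007133,  18.43942002,  -4.01650404,  83.17449263,
         1.29447599,  78.5410813 ,  -3.25908236]), 'joint_velocities': array([-0.01240634, -0.00960249, -0.04742699,  0.06808882, -0.09665601,
        0.06217871,  0.0531199 ]), 'effort': array([-1.10309054e-03, -4.91293752e+01, -4.04074648e-01, -3.12528706e+01,
       -6.37110136e-02,  4.33849054e-02,  1.86308657e-04]), 'tool_pos': array([0.19989055, 0.61794142, 0.23246113]), 'tool_rot': array([-1.79890225e+02,  4.93162319e-03,  1.62081553e+02]), 'force': array([-0.36921388,  0.10909646,  0.16859452]), 'wrist_torque': array([ 0.02967339, -0.01316576, -0.01118678]), 'grip_width': 0.08692854606535372}
top [[518.7960272    0.         301.87967156]
 [  0.         518.7960272  205.09744893]
 [  0.           0.           1.        ]] [[ 0.0293162   0.97903978 -0.2015482   0.11903645]
 [-0.99955513  0.02760694 -0.01128696 -0.03345432]
 [-0.00548625  0.20178943  0.97941356  1.88123256]
 [ 0.          0.          0.          1.        ]]
side [[462.24679257   0.         318.48066411]
 [  0.         462.24679257 198.60902356]
 [  0.           0.           1.        ]] [[-0.9929222   0.08850401 -0.07919938  0.35062659]
 [-0.11806435 -0.66313427  0.7391304   1.16916773]
 [ 0.01289618  0.74324961  0.66888991  1.19549652]
 [ 0.          0.          0.          1.        ]]
```

View pics/top0.png

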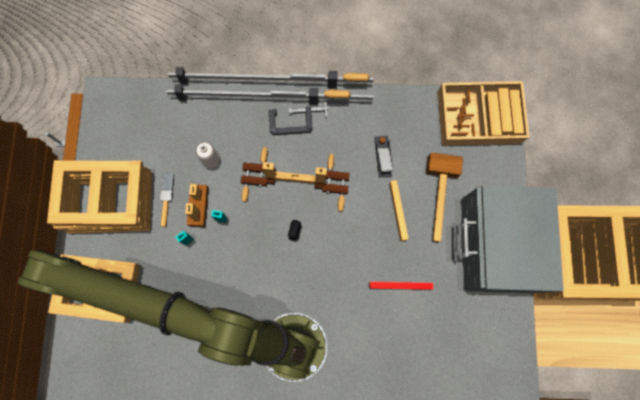

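View pics/side0.png

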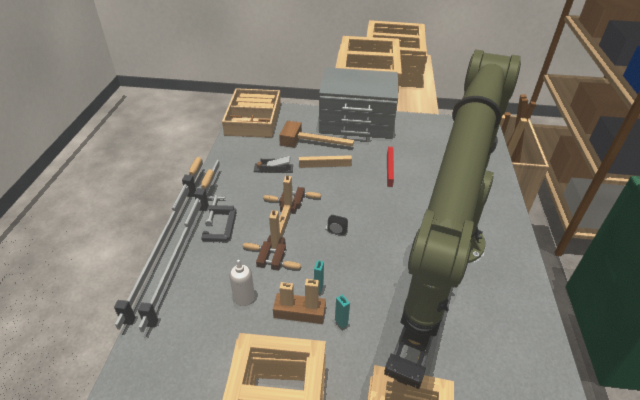

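```bash
cat > h.py <<'E'
import numpy as np,cv2
def load(f):
    return dict(np.load(f))
def cloud(c):
    z=c["range_z"].astype(float);m=c["mtx"];v,u=np.mgrid[0:z.shape[0],0:z.shape[1]]
    P=np.stack([(u-m[0,2])*z/m[0,0],-(v-m[1,2])*z/m[1,1],-z],-1)
    W=P@c["T"][:3,:3].T+c["T"][:3,3]; W[z==0]=np.nan
    return W
def proj(c,p):
    T=np.linalg.inv(c["T"]);q=np.atleast_2d(p)@T[:3,:3].T+T[:3,3];m=c["mtx"]
    return np.stack([m[0,2]+m[0,0]*q[:,0]/-q[:,2],m[1,2]+m[1,1]*-q[:,1]/-q[:,2]],-1)
def ray(c,uv,zw):
    m=c["mtx"];d=np.array([(uv[0]-m[0,2])/m[0,0],-(uv[1]-m[1,2])/m[1,1],-1.]);d=c["T"][:3,:3]@d;o=c["T"][:3,3]
    return o+d*(zw-o[2])/d[2]
def crop(c,x0,y0,x1,y1,k,name):
    im=cv2.resize(c["img"][y0:y1,x0:x1,::-1],None,fx=k,fy=k,interpolation=cv2.INTER_CUBIC)
    cv2.imwrite(name,im)
E
python3 - <<'E'
from h import *
t=load("top0.npz");s=load("side0.npz")
crop(t,235,140,360,220,6,"pics/c1.png")
crop(s,225,160,365,335,3.4,"pics/c2.png") if 0 else crop(s,240,165,330,275,5,"pics/c2.png")
crop(s,260,250,360,340,6,"pics/c3.png")
crop(t,150,165,240,250,6,"pics/c4.png")
crop(t,370,125,450,250,4,"pics/c5.png")
W=cloud(t);S=cloud(s)
for n,C,uv in (("top",W,[(400,180+i*10) for i in range(0,7)]),("side",S,[(300+10*i,161) for i in range(6)])):
    for u,v in uv: print(n,u,v,C[v,u].round(3))
E
```

```text
top 400 180 [ 0.615 -0.378 -0.013]
top 400 190 [ 0.574 -0.375 -0.002]
top 400 200 [ 0.537 -0.376 -0.006]
top 400 210 [ 0.489 -0.367  0.042]
top 400 220 [ 0.455 -0.369  0.029]
top 400 230 [ 0.417 -0.367  0.036]
top 400 240 [ 0.385 -0.371  0.012]
side 300 161 [ 0.592 -0.338  0.032]
side 310 161 [ 0.549 -0.334  0.038]
side 320 161 [ 0.51  -0.356  0.026]
side 330 161 [ 0.469 -0.358  0.029]
side 340 161 [ 0.428 -0.368  0.025]
side 350 161 [ 0.387 -0.377  0.023]
```

View pics/c1.png

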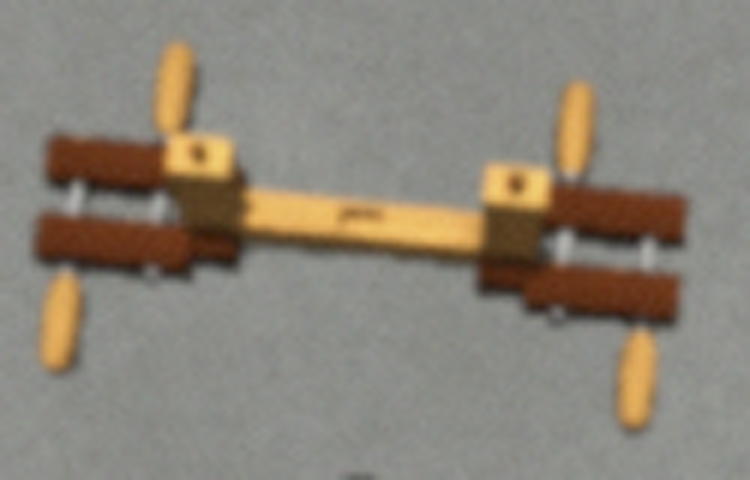

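View pics/c2.png

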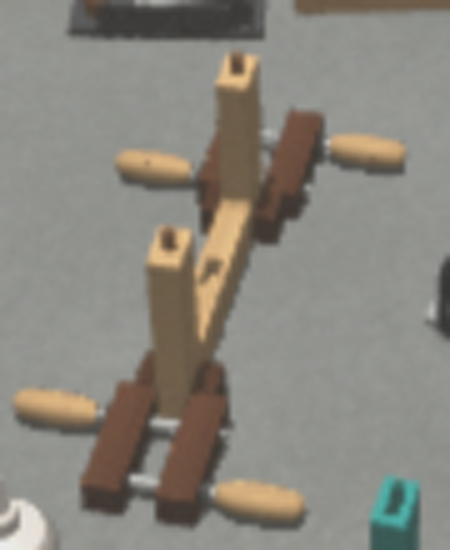

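View pics/c3.png

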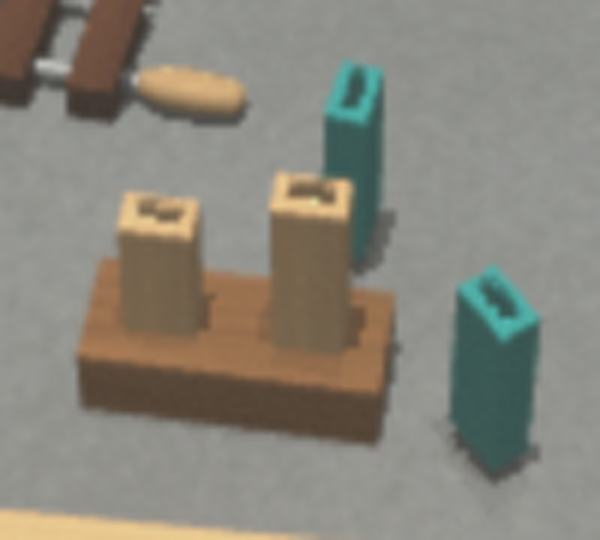

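View pics/c4.png

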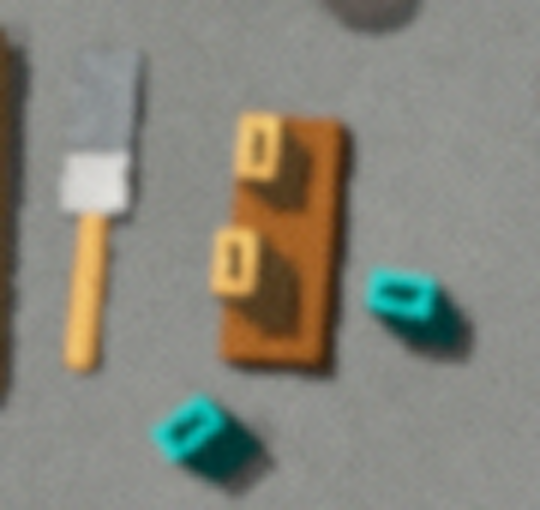

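View pics/c5.png

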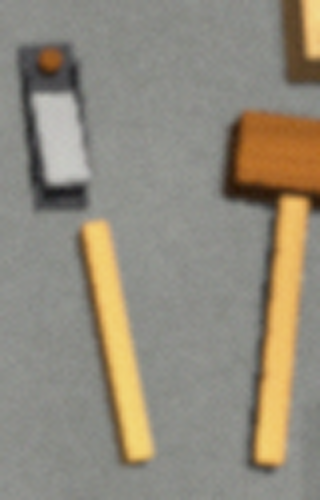

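```bash
cat > fit.py <<'E'
from h import *
from scipy.optimize import minimize
def box(x0,x1,y0,y1,z0,z1,faces):
    F={'t':[(x0,y0,z1),(x1,y0,z1),(x1,y1,z1),(x0,y1,z1)],
       'x-':[(x0,y0,z0),(x0,y1,z0),(x0,y1,z1),(x0,y0,z1)],'x+':[(x1,y0,z0),(x1,y1,z0),(x1,y1,z1),(x1,y0,z1)],
       'y-':[(x0,y0,z0),(x1,y0,z0),(x1,y0,z1),(x0,y0,z1)],'y+':[(x0,y1,z0),(x1,y1,z0),(x1,y1,z1),(x0,y1,z1)]}
    N={'x-':(-1,0),'x+':(1,0),'y-':(0,-1),'y+':(0,1)}
    out=[(np.array(F[f],float),f) for f in faces]
    return out
def place(P,p,z):
    c,s=np.cos(p[2]),np.sin(p[2]); Q=P.copy()
    Q[:,0]=p[0]+c*P[:,0]-s*P[:,1];Q[:,1]=p[1]+s*P[:,0]+c*P[:,1];Q[:,2]=P[:,2]+z
    return Q
def labels(c,model,p,z,roi,k=8,blur=.6):
    x0,y0,x1,y1=roi;w,h=x1-x0,y1-y0
    L=np.zeros((h*k,w*k),np.uint8);C=c["T"][:3,3]
    for P,l in model:
        Q=place(P,p,z)
        uv=(proj(c,Q)-[x0-.5,y0-.5])*k-.5
        cv2.fillPoly(L,[np.round(uv*16).astype(np.int32)],l,shift=4)
    n=max(l for _,l in model)+1
    A=[cv2.GaussianBlur(cv2.resize((L==i).astype(np.float32),(w,h),interpolation=cv2.INTER_AREA),(0,0),blur) for i in range(n)]
    return np.stack(A,-1)
def faces(c,model_boxes,p,z):
    "order/cull faces: model_boxes list of (box6,facelabels dict)"
    C=c["T"][:3,3];out=[]
    nrm={'t':(0,0,1),'x-':(-1,0,0),'x+':(1,0,0),'y-':(0,-1,0),'y+':(0,1,0)}
    for b,lab in model_boxes:
        for P,f in box(*b,faces=list(lab)):
            n=place(np.array([nrm[f]],float),(0,0,p[2]),0)[0]
            if n@(C-place(P,p,z).mean(0))>0: out.append((P,lab[f]))
    return out
def fit(c,boxes,p0,z,roi,pad=3,maskboxes=None,verbose=True):
    img=c["img"].astype(np.float32);x0,y0,x1,y1=roi;I=img[y0:y1,x0:x1]
    m0=faces(c,maskboxes or boxes,p0,z)
    A=labels(c,m0,p0,z,roi)
    M=cv2.dilate((A[...,1:].sum(-1)>.05).astype(np.uint8),np.ones((2*pad+1,)*2))>0
    def cost(p):
        A=labels(c,faces(c,boxes,p,z),p,z,roi)[M];Y=I[M]
        A=A[:,A.sum(0)>.5]
        X,*_=np.linalg.lstsq(A,Y,rcond=None)
        return ((A@X-Y)**2).mean()
    p=np.array(p0,float)
    for sc in (.004,.0015):
        S=np.array([p]+[p+d for d in np.diag([sc,sc,sc*8])])
        r=minimize(cost,p,method="Nelder-Mead",options=dict(initial_simplex=S,xatol=2e-5,fatol=1e-4,maxiter=250));p=r.x
    return p,r.fun**.5
E
cat > m0.py <<'E'
from fit import *
t=load("top0.npz");s=load("side0.npz")
U={'t':1,'x-':2,'x+':3,'y-':4,'y+':5}
frame=[((-.011,.011,-.110,.110,.0,.04),{'t':6}),((-.011,.011,.074,.110,.0,.15),U),((-.011,.011,-.110,-.074,.0,.15),U)]
fm=[((-.011,.011,-.110,.110,.04,.04),{'t':6}),((-.011,.011,.074,.110,.1,.15),U),((-.011,.011,-.110,-.074,.1,.15),U)]
rail=[((-.011,.011,-.110,.110,0,.04),U)]
stand=[((-.03,.03,-.075,.075,0,.045),U)]
def bar(h):return [((-.011,.011,-.018,.018,0,h),U)]
a=ray(t,(268.3,165.5),.15);b=ray(t,(321,170.7),.15);print("stiles",a,b,np.linalg.norm(a-b))
d=a-b;yawf=np.arctan2(-d[0],d[1]);cf=(a+b)/2
# rail
a=ray(t,(370+95/4,125+222/4),.04);b=ray(t,(370+138/4,125+460/4),.04);print("rail ends",a,b,np.linalg.norm(a-b))
d=a-b;yr=np.arctan2(-d[0],d[1]);cr=(a+b)/2
l=ray(t,(150+235/6,165+263/6),.154);sh=ray(t,(150+259/6,165+148/6),.125);print("bars",l,sh,np.linalg.norm((l-sh)[:2]))
d=l-sh;ys=np.arctan2(-d[0],d[1])
def run(name,c,boxes,p0,z,mask=None,pad=3):
    out=[]
    Q=np.concatenate([place(P,p0,z) for P,_ in faces(c,mask or boxes,p0,z)]);uv=proj(c,Q)
    roi=(*(uv.min(0)-8).astype(int),*(uv.max(0)+9).astype(int))
    p,e=fit(c,boxes,p0,z,roi,maskboxes=mask,pad=pad)
    print(name,(p[:2]*1000).round(1),np.degrees(p[2]).round(2),"rms",e.round(1),flush=True);return p
if __name__=="__main__":
  for n,c in(("top",t),("side",s)):
    run(n+" frame",c,frame,(cf[0],cf[1],yawf),0,fm,2)
    run(n+" rail",c,rail,(cr[0],cr[1],yr),0)
    run(n+" long",c,bar(.109),(l[0],l[1],ys),.045,None,2)
    run(n+" short",c,bar(.080),(sh[0],sh[1],ys),.045,None,2)
E
python3 m0.py
```

```text
stiles [0.6119605  0.10683882 0.15      ] [ 0.59839767 -0.07595666  0.15      ] 0.1832979522943602
rail ends [ 0.59917138 -0.34526911  0.04      ] [ 0.38108897 -0.38220121  0.04      ] 0.22118750806757523
bars [0.45072032 0.36896636 0.154     ] [0.52460429 0.36676397 0.125     ] 0.07391678191555812
top frame [605.6  16.6] -4.22 rms 27.1
top rail [ 491.2 -363.2] -79.54 rms 6.5
top long [451.6 369. ] 88.93 rms 24.2
top short [525.5 367.5] 88.2 rms 23.6
side frame [604.2  16.6] -4.49 rms 25.9
side rail [ 491.5 -364.8] -79.58 rms 3.2
side long [451.8 370. ] 89.65 rms 23.1
side short [525.4 369.3] 89.13 rms 18.5
```

```bash
cat > plan.py <<'E'
import sys,numpy as np
from scipy.spatial.transform import Rotation as R, Slerp
from cell import env
def st():
    o=env.get_obs();print("t",round(o["time_s"],2),"tcp",(o["tool_pos"]*1000).round(1),"rpy",o["tool_rot"].round(2),"F",o["force"].round(1),"M",o["wrist_torque"].round(2),"w",round(o["grip_width"]*1000,1));return o
def plan(x,y,z,yaw,n,o=None):
    "x,y,z mm"
    o=o or st()
    p0=o["tool_pos"];r0=R.from_euler("xyz",o["tool_rot"],degrees=True);p1=np.array([x,y,z])/1000
    r1=R.from_euler("xyz",[180,0,yaw],degrees=True);rv=(r0.inv()*r1).as_rotvec()
    for i in range(n):
        ra=r0*R.from_rotvec(rv*i/n);d=ra.inv().apply((p1-p0)/n)
        print(np.r_[d,rv/n/.5].round(4))
if __name__=="__main__":
    a=list(map(float,sys.argv[1:]))
    plan(*a[:4],int(a[4])) if a else st()
E
python3 plan.py 451.7 369.5 260 179.2 13
```

```text
t 0.1 tcp [199.9 618.  232.6] rpy [-179.9     0.    162.08] F [ 0.4 -0.6  0. ] M [ 0.03  0.01 -0.01] w 86.6
[-0.0243 -0.0122 -0.0021 -0.0003 -0.     -0.046 ]
[-0.024  -0.0128 -0.0021 -0.0003 -0.     -0.046 ]
[-0.0237 -0.0133 -0.0021 -0.0003 -0.     -0.046 ]
[-0.0234 -0.0139 -0.0021 -0.0003 -0.     -0.046 ]
[-0.0231 -0.0144 -0.0021 -0.0003 -0.     -0.046 ]
[-0.0227 -0.0149 -0.0021 -0.0003 -0.     -0.046 ]
[-0.0224 -0.0155 -0.0021 -0.0003 -0.     -0.046 ]
[-0.022  -0.016  -0.0021 -0.0003 -0.     -0.046 ]
[-0.0217 -0.0165 -0.0021 -0.0003 -0.     -0.046 ]
[-0.0213 -0.017  -0.0021 -0.0003 -0.     -0.046 ]
[-0.0209 -0.0174 -0.0021 -0.0003 -0.     -0.046 ]
[-0.0205 -0.0179 -0.0021 -0.0003 -0.     -0.046 ]
[-0.0201 -0.0184 -0.0021 -0.0003 -0.     -0.046 ]
```

Call:
servo_tool --moves "0 0 -0.02 0 0 0 -1; -0.024 -0.012 -0.01 0 0 -0.046 -1; -0.024 -0.013 0 0 0 -0.046 -1; -0.024 -0.013 0 0 0 -0.046 -1; -0.023 -0.014 0 0 0 -0.046 -1; -0.023 -0.014 0 0 0 -0.046 -1; -0.023 -0.015 0 0 0 -0.046 -1; -0.022 -0.0155 0 0 0 -0.046 -1; -0.022 -0.016 0 0 0 -0.046 -1; -0.022 -0.0165 0 0 0 -0.046 -1; -0.021 -0.017 0 0 0 -0.046 -1; -0.021 -0.0175 0 0 0 -0.046 -1"

```text
time_s: 1.1
tool_pos: [0.4132, 0.4047, 0.2558]
tool_rot: [-179.4, -0.6, 178.3]
force: [-0.4, 0.9, -0.0]
grip_width: 0.0869
```

```bash
python3 plan.py 451.7 369.5 260 179.2 3
```

```text
t 1.1 tcp [413.2 404.7 255.8] rpy [-179.38   -0.6   178.26] F [-0.4  0.9 -0. ] M [ 0.02 -0.03  0.04] w 86.9
[-0.0132 -0.0114 -0.0014 -0.0071 -0.0071 -0.0109]
[-0.0131 -0.0114 -0.0014 -0.0071 -0.0071 -0.0109]
[-0.0131 -0.0115 -0.0014 -0.0071 -0.0071 -0.0109]
```

Call:
servo_tool --moves "-0.013 -0.0115 -0.001 -0.007 -0.007 -0.011 -1; -0.013 -0.0115 -0.001 -0.007 -0.007 -0.011 -1; -0.013 -0.0115 -0.001 -0.007 -0.007 -0.011 -1; 0 0 0 0 0 0 -1"

```text
time_s: 1.43
tool_pos: [0.4585, 0.359, 0.2569]
tool_rot: [-179.7, 0.0, 178.6]
force: [0.7, -0.7, -0.0]
grip_width: 0.0872
```

```bash
python3 plan.py 451.7 369.5 260 179.2 1
python3 - <<'E'
from cell import env
import cv2,numpy as np
from h import *
for n in("top","side"):
    c=env.read_camera(n);np.savez(f"{n}1.npz",**c)
    u=proj(c,[.4517,.3695,.154])[0].astype(int)
    crop(c,u[0]-60,u[1]-45,u[0]+60,u[1]+45,6,f"pics/{n}1.png")
E
```

```text
t 1.43 tcp [458.5 359.  256.9] rpy [-1.7967e+02  5.0000e-02  1.7863e+02] F [ 0.7 -0.7 -0. ] M [-0.05  0.05  0.04] w 87.2
[ 0.007   0.0103 -0.0032 -0.0115  0.0015 -0.0199]
```

View pics/side1.png

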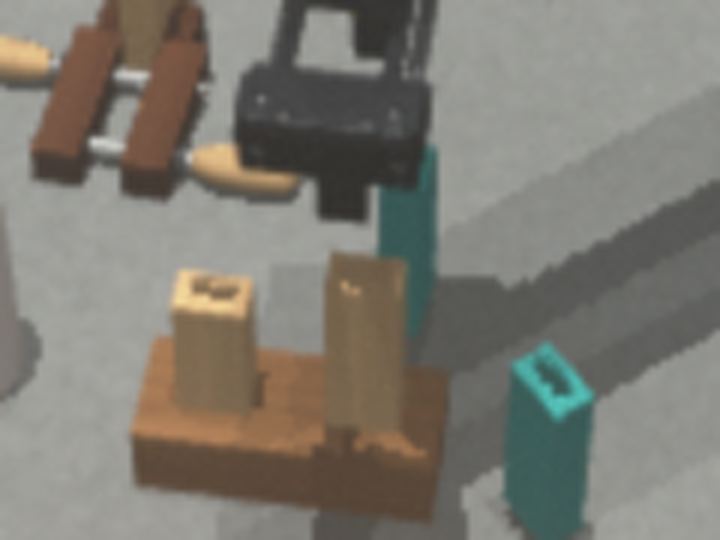

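Call:
servo_tool --moves "0.0035 0.005 0 -0.006 0 -0.01 -1; 0.0035 0.005 0 -0.006 0 -0.01 -1; 0 0 0.015 0 0 0 -1; 0 0 0.02 0 0 0 -1; 0 0 0.015 0 0 0 -1; 0 0 0 0 0 0 -1"

```text
time_s: 2.03
tool_pos: [0.439, 0.3847, 0.2054]
tool_rot: [179.5, -0.3, -179.6]
force: [-0.8, -0.8, -0.5]
grip_width: 0.0867
```

```bash
python3 plan.py 451.7 369.5 112 179.2 5
```

```text
t 2.03 tcp [439.  384.7 205.4] rpy [ 179.51   -0.26 -179.57] F [-0.8 -0.8 -0.5] M [-0.05  0.02  0.02] w 86.7
[-0.0026 -0.0032  0.0187  0.0034 -0.0018  0.0086]
[-0.0026 -0.0032  0.0187  0.0034 -0.0018  0.0086]
[-0.0026 -0.0031  0.0187  0.0034 -0.0018  0.0086]
[-0.0026 -0.0031  0.0187  0.0034 -0.0018  0.0086]
[-0.0026 -0.003   0.0187  0.0034 -0.0018  0.0086]
```

Call:
servo_tool --moves "0 0 0 0 0 0 -1"

```text
time_s: 2.12
tool_pos: [0.4374, 0.3862, 0.2052]
tool_rot: [179.5, -0.3, -179.4]
force: [0.0, -0.1, -0.0]
grip_width: 0.0875
```

Call:
servo_tool --moves "0 0 0 0 0 0 -1"

```text
time_s: 2.2
tool_pos: [0.4362, 0.3874, 0.2054]
tool_rot: [179.5, -0.4, -179.3]
force: [0.1, 0.0, 0.3]
grip_width: 0.0873
```

Call:
servo_tool --moves "-0.005 0 0 0 0 0 -1"

```text
time_s: 2.28
tool_pos: [0.4401, 0.3889, 0.2063]
tool_rot: [179.4, -0.4, -179.1]
force: [0.6, 0.3, 0.2]
grip_width: 0.0868
```

Call:
servo_tool --moves "0 0 0 0 0 0 -1"

```text
time_s: 2.37
tool_pos: [0.4412, 0.3893, 0.2072]
tool_rot: [179.4, -0.3, -179.1]
force: [0.2, 0.3, 0.2]
grip_width: 0.0874
```

Call:
servo_tool --moves "0 0 0 0 0 0 -1"

```text
time_s: 2.45
tool_pos: [0.4415, 0.3898, 0.2081]
tool_rot: [179.3, -0.2, -179.1]
force: [-0.8, 0.4, 0.2]
grip_width: 0.087
```

Call:
servo_tool --moves "-0.004 0.006 0.005 0.006 0 0.01 -1; -0.004 0.006 0.008 0.006 0 0.01 -1; -0.002 0.004 0.012 0 0 0.005 -1; 0 0.001 0.012 0 0 0 -1; 0 0 0.01 0 0 0 -1; 0 0 0.004 0 0 0 -1; 0 0 0 0 0 0 -1"

```text
time_s: 3.03
tool_pos: [0.4611, 0.4121, 0.1685]
tool_rot: [179.1, 0.9, -180.0]
force: [0.7, 0.1, -0.6]
grip_width: 0.087
```

```bash
python3 plan.py 451.7 369.5 112 179.2 1
```

```text
t 3.03 tcp [461.1 412.1 168.5] rpy [ 179.11    0.89 -179.99] F [ 0.7  0.1 -0.6] M [-0.04  0.07  0.03] w 87.0
[ 0.0103 -0.0435  0.0557  0.0313  0.0308  0.0284]
```

```bash
cat > look.py <<'E'
import sys
from cell import env
from h import *
tag=sys.argv[1];P=np.array(list(map(float,sys.argv[2:5])))/1000;hw=int(sys.argv[5]) if len(sys.argv)>5 else 50
ims=[]
for n in("top","side"):
    c=env.read_camera(n);np.savez(f"{n}_{tag}.npz",**c)
    u=proj(c,P)[0].astype(int);x0=np.clip(u[0]-hw,0,640-2*hw);y0=np.clip(u[1]-hw,0,400-2*hw)
    ims.append(cv2.resize(c["img"][y0:y0+2*hw,x0:x0+2*hw,::-1],(400,400),interpolation=cv2.INTER_CUBIC))
    print(n,"crop origin",x0,y0,"scale",200/hw)
cv2.imwrite(f"pics/{tag}.png",np.hstack(ims))
E
python3 look.py a 451 370 120 45
```

```text
top crop origin 146 165 scale 4.444444444444445
side crop origin 266 244 scale 4.444444444444445
```

View pics/a.png

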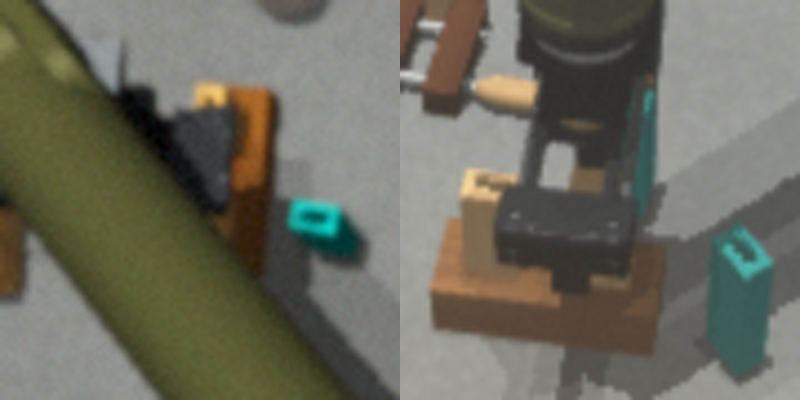

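Call:
servo_tool --moves "0 0 -0.01 0 0 0 -1; 0 0 -0.012 0 0 0 -1; 0 0 -0.012 0 0 0 -1; 0 0 0 0 0 0 -1"

```text
time_s: 3.47
tool_pos: [0.458, 0.4096, 0.1988]
tool_rot: [179.5, 0.5, -180.0]
force: [0.2, 0.3, 0.9]
grip_width: 0.0873
```

```bash
python3 plan.py 451.7 369.5 215 179.2 4;python3 look.py b 451 370 120 45
```

```text
t 3.47 tcp [458.  409.6 198.8] rpy [ 179.49    0.45 -180.  ] F [0.2 0.3 0.9] M [ 0.05  0.04 -0.02] w 87.3
[ 0.0015 -0.01   -0.0041  0.0045  0.0039  0.007 ]
[ 0.0015 -0.01   -0.0041  0.0045  0.0039  0.007 ]
[ 0.0015 -0.01   -0.0041  0.0045  0.0039  0.007 ]
[ 0.0015 -0.01   -0.0041  0.0045  0.0039  0.007 ]
top crop origin 146 165 scale 4.444444444444445
side crop origin 266 244 scale 4.444444444444445
```

View pics/b.png

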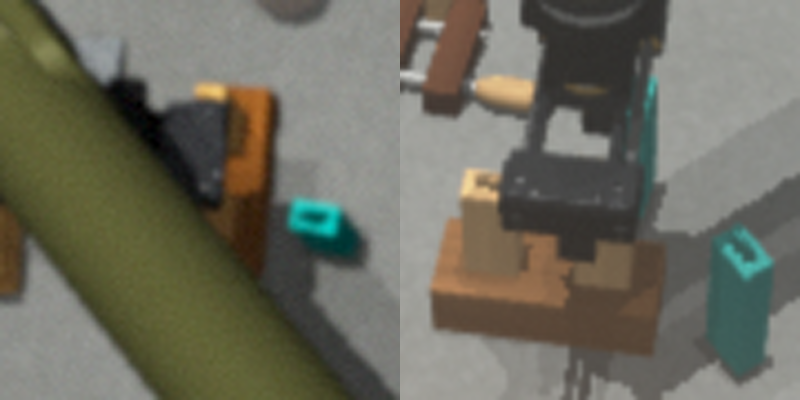

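Call:
servo_tool --moves "0.0015 -0.009 -0.004 0.0045 0.004 0.007 -1; 0.0015 -0.01 -0.004 0.0045 0.004 0.007 -1; 0.0015 -0.009 -0.004 0.0045 0.004 0.007 -1; 0.001 -0.005 -0.002 0.002 0.002 0.003 -1; 0 0 0 0 0 0 -1; 0 0 0 0 0 0 -1"

```text
time_s: 4.07
tool_pos: [0.4501, 0.3703, 0.2099]
tool_rot: [-179.7, -0.3, 179.2]
force: [-0.8, -0.4, 0.1]
grip_width: 0.0871
```

```bash
python3 plan.py 451.7 369.5 215 179.2 1
```

```text
t 4.07 tcp [450.1 370.3 209.9] rpy [-179.73   -0.27  179.17] F [-0.8 -0.4  0.1] M [ 0.03  0.01 -0.01] w 87.1
[-0.0016 -0.0008 -0.0051 -0.0093 -0.0095 -0.0012]
```

Good. Look once for the bar's pose, then descend.

```bash
python3 look.py c 451 370 120 45
```

```text
top crop origin 146 165 scale 4.444444444444445
side crop origin 266 244 scale 4.444444444444445
```

View pics/c.png

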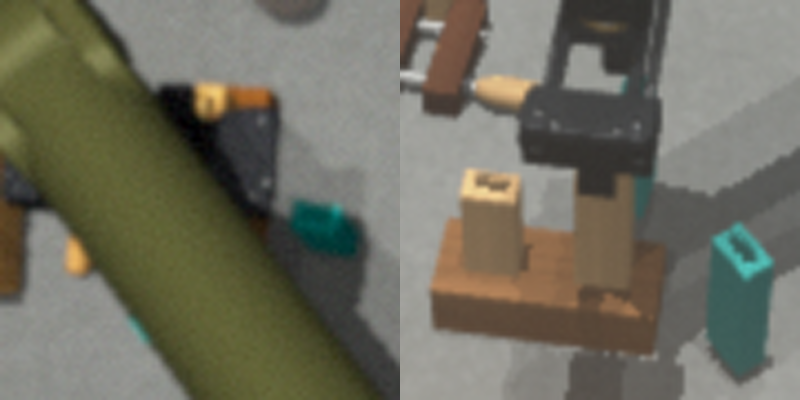

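Call:
servo_tool --moves "-0.001 -0.0005 0.008 -0.005 -0.005 0 -1; 0 0 0.012 -0.004 -0.004 0 -1; 0 0 0.012 0 0 0 -1; 0 0 0.012 0 0 0 -1; 0 0 0 0 0 0 -1"

```text
time_s: 4.58
tool_pos: [0.4507, 0.3716, 0.1616]
tool_rot: [179.9, 0.0, 179.3]
force: [-1.1, -0.4, -0.4]
grip_width: 0.0871
```

```bash
python3 plan.py 451.7 369.5 112 179.2 4
```

```text
t 4.58 tcp [450.7 371.6 161.6] rpy [1.7994e+02 1.0000e-02 1.7932e+02] F [-1.1 -0.4 -0.4] M [0.01 0.03 0.05] w 87.1
[-0.0003 -0.0005  0.0124  0.0005  0.0001  0.001 ]
[-0.0003 -0.0005  0.0124  0.0005  0.0001  0.001 ]
[-0.0003 -0.0005  0.0124  0.0005  0.0001  0.001 ]
[-0.0003 -0.0005  0.0124  0.0005  0.0001  0.001 ]
```

Call:
servo_tool --moves "0 -0.0005 0.01 0 0 0 -1; 0 -0.001 0.012 0 0 0 -1; 0 -0.0005 0.012 0 0 0 -1; 0 0 0.006 0 0 0 -1; 0 0 0 0 0 0 -1"

```text
time_s: 5.0
tool_pos: [0.4499, 0.3696, 0.1162]
tool_rot: [-180.0, -0.1, 179.4]
force: [-0.3, -0.0, -0.5]
grip_width: 0.0872
```

```bash
python3 plan.py 451.7 369.5 112 179.2 1
```

```text
t 5.0 tcp [449.9 369.6 116.2] rpy [-1.7998e+02 -7.0000e-02  1.7938e+02] F [-0.3 -0.  -0.5] M [0.02 0.   0.04] w 87.2
[-0.0018 -0.      0.0042 -0.0009 -0.0025  0.0064]
```

Close gently.

Call:
servo_tool --moves "-0.0015 0 0.003 0 -0.002 0.004 -0.5; 0 0 0 0 0 0 0.2; 0 0 0 0 0 0 0.5; 0 0 0 0 0 0 1; 0 0 0 0 0 0 1; 0 0 0 0 0 0 1; 0 0 0 0 0 0 1" --squeeze 25

```text
time_s: 5.58
tool_pos: [0.4528, 0.3706, 0.1148]
tool_rot: [179.9, 0.1, 179.3]
force: [0.0, -0.6, 0.2]
grip_width: 0.0481
```

```bash
python3 plan.py
```

```text
t 5.58 tcp [452.8 370.6 114.8] rpy [1.7989e+02 1.4000e-01 1.7925e+02] F [ 0.  -0.6  0.2] M [0.05 0.02 0.01] w 48.1
```

Call:
servo_tool --moves "0 0 0 0 0 0 1; 0 0 0 0 0 0 1; 0 0 0 0 0 0 1; 0 0 0 0 0 0 1"

```text
time_s: 5.92
tool_pos: [0.4531, 0.3707, 0.1156]
tool_rot: [179.9, 0.2, 179.3]
force: [0.5, -6.0, -0.3]
grip_width: 0.0217
```

Call:
servo_tool --moves "0 0 0 0 0 0 1; 0 0 0 0 0 0 1; 0 0 0 0 0 0 1"

```text
time_s: 6.17
tool_pos: [0.4531, 0.3704, 0.1156]
tool_rot: [179.9, 0.2, 179.3]
force: [-0.5, -0.1, 0.4]
grip_width: 0.0217
```

```bash
python3 plan.py
```

```text
t 6.17 tcp [453.1 370.4 115.6] rpy [179.88   0.18 179.25] F [-0.5 -0.1  0.4] M [-0.06  0.02 -0.04] w 21.7
```

Call:
servo_tool --moves "0 0 -0.005 0 0 0 1; 0 0 -0.01 0 0 0 1; 0 0 -0.015 0 0 0 1; 0 0 -0.02 0 0 0 1; 0 0 -0.02 0 0 0 1; 0 0 -0.02 0 0 0 1; 0 0 -0.02 0 0 0 1; 0 0 -0.02 0 0 0 1; 0 0 -0.02 0 0 0 1; 0 0 -0.015 0 0 0 1;  0 0 -0.005 0 0 0 1; 0 0 0 0 0 0 1"

```text
time_s: 7.17
tool_pos: [0.4514, 0.3702, 0.301]
tool_rot: [179.7, 0.3, 179.3]
force: [0.3, -0.2, -0.5]
grip_width: 0.0216
```

```bash
python3 plan.py 604.9 16.6 290 85.7 19; python3 look.py d 452 370 180 60
```

```text
t 7.17 tcp [451.4 370.2 301. ] rpy [179.71   0.26 179.29] F [ 0.3 -0.2 -0.5] M [ 0.    0.03 -0.01] w 21.6
[-8.300e-03 -1.850e-02  5.000e-04  8.000e-04 -1.000e-04  1.719e-01]
[-9.900e-03 -1.770e-02  5.000e-04  8.000e-04 -1.000e-04  1.719e-01]
[-1.140e-02 -1.680e-02  5.000e-04  8.000e-04 -1.000e-04  1.719e-01]
[-1.280e-02 -1.580e-02  5.000e-04  8.000e-04 -1.000e-04  1.719e-01]
[-1.410e-02 -1.460e-02  5.000e-04  8.000e-04 -1.000e-04  1.719e-01]
[-1.530e-02 -1.340e-02  6.000e-04  8.000e-04 -1.000e-04  1.719e-01]
[-1.640e-02 -1.200e-02  6.000e-04  8.000e-04 -1.000e-04  1.719e-01]
[-1.730e-02 -1.060e-02  6.000e-04  8.000e-04 -1.000e-04  1.719e-01]
[-1.820e-02 -9.000e-03  6.000e-04  8.000e-04 -1.000e-04  1.719e-01]
[-1.890e-02 -7.400e-03  6.000e-04  8.000e-04 -1.000e-04  1.719e-01]
[-1.940e-02 -5.800e-03  6.000e-04  8.000e-04 -1.000e-04  1.719e-01]
[-1.990e-02 -4.100e-03  6.000e-04  8.000e-04 -1.000e-04  1.719e-01]
[-2.010e-02 -2.400e-03  6.000e-04  8.000e-04 -1.000e-04  1.719e-01]
[-2.030e-02 -6.000e-04  6.000e-04  8.000e-04 -1.000e-04  1.719e-01]
[-2.030e-02  1.100e-03  6.000e-04  8.000e-04 -1.000e-04  1.719e-01]
[-2.010e-02  2.800e-03  6.000e-04  8.000e-04 -1.000e-04  1.719e-01]
[-1.980e-02  4.600e-03  6.000e-04  8.000e-04 -1.000e-04  1.719e-01]
[-1.930e-02  6.200e-03  6.000e-04  8.000e-04 -1.000e-04  1.719e-01]
[-1.870e-02  7.900e-03  6.000e-04  8.000e-04 -1.000e-04  1.719e-01]
top crop origin 127 146 scale 3.3333333333333335
side crop origin 251 216 scale 3.3333333333333335
```

View pics/d.png

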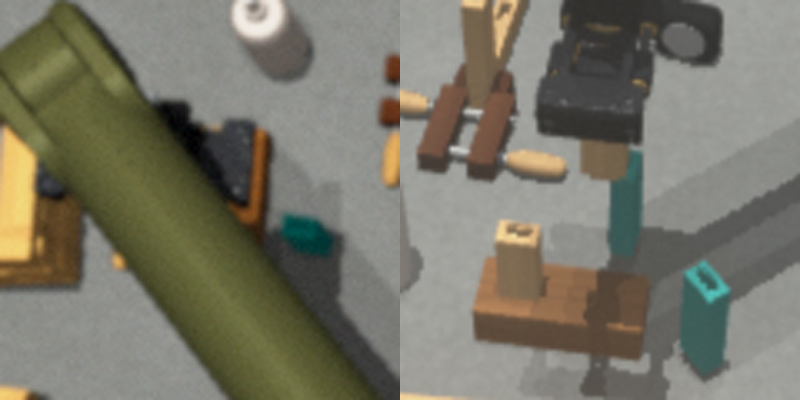

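Call:
servo_tool --moves "-0.008 -0.0185 0.0005 0 0 0.17 1; -0.01 -0.0175 0.0005 0 0 0.17 1; -0.0115 -0.017 0.0005 0 0 0.17 1; -0.013 -0.016 0.0005 0 0 0.17 1; -0.014 -0.0145 0.0005 0 0 0.17 1; -0.0155 -0.0135 0.0005 0 0 0.17 1; -0.0165 -0.012 0.0005 0 0 0.17 1; -0.0175 -0.0105 0.0005 0 0 0.17 1; -0.018 -0.009 0.0005 0 0 0.17 1; -0.019 -0.0075 0.0005 0 0 0.17 1; -0.0195 -0.006 0.0005 0 0 0.17 1; -0.02 -0.004 0.0005 0 0 0.17 1; -0.02 -0.0025 0.0005 0 0 0.17 1; -0.02 -0.0005 0.0005 0 0 0.17 1; -0.02 0.001 0.0005 0 0 0.17 1; -0.015 0.002 0.0005 0 0 0.12 1; -0.008 0.002 0 0 0 0.08 1; 0 0 0 0 0 0 1"

```text
time_s: 8.77
tool_pos: [0.5667, 0.049, 0.2594]
tool_rot: [-177.4, 0.7, 96.8]
force: [0.0, 0.1, -0.4]
grip_width: 0.0218
```

```bash
python3 plan.py 604.9 16.6 290 85.7 4
```

```text
t 8.77 tcp [566.7  49.  259.4] rpy [-177.45    0.75   96.76] F [ 0.   0.1 -0.4] M [-0.08  0.07 -0.03] w 21.8
[-0.0093  0.0082 -0.0079 -0.0216  0.0086  0.0963]
[-0.0088  0.0087 -0.0078 -0.0216  0.0086  0.0963]
[-0.0084  0.0092 -0.0078 -0.0216  0.0086  0.0963]
[-0.0079  0.0097 -0.0077 -0.0216  0.0086  0.0963]
```

Call:
servo_tool --moves "-0.004 0.004 -0.012 -0.02 0.009 0.06 1; -0.008 0.008 -0.012 -0.02 0.009 0.09 1; -0.009 0.009 -0.008 -0.02 0.009 0.09 1; -0.008 0.01 -0.004 -0.015 0.005 0.08 1; -0.004 0.004 0 0 0 0.03 1; 0 0 0 0 0 0 1; 0 0 0 0 0 0 1"

```text
time_s: 9.35
tool_pos: [0.6039, 0.0205, 0.2935]
tool_rot: [-179.3, -0.0, 86.5]
force: [-0.3, 0.0, -0.9]
grip_width: 0.0217
```

```bash
python3 plan.py 604.9 16.6 290 85.7 2
```

```text
t 9.35 tcp [603.9  20.5 293.5] rpy [-1.7935e+02 -5.0000e-02  8.6520e+01] F [-0.3  0.  -0.9] M [-0.03  0.04 -0.  ] w 21.7
[-0.0019  0.0007  0.0018 -0.0114 -0.0008  0.0144]
[-0.0019  0.0007  0.0018 -0.0114 -0.0008  0.0144]
```

Call:
servo_tool --moves "-0.001 0.0005 0.01 -0.007 0 0.01 1; -0.001 0.0005 0.015 -0.007 0 0.01 1; 0 0 0.02 0 0 0 1; 0 0 0.02 0 0 0 1; 0 0 0.02 0 0 0 1; 0 0 0.01 0 0 0 1; 0 0 0 0 0 0 1; 0 0 0 0 0 0 1; 0 0 0 0 0 0 1"

```text
time_s: 10.1
tool_pos: [0.5995, 0.0242, 0.1885]
tool_rot: [-179.4, -0.2, 86.5]
force: [0.1, -1.3, 0.1]
grip_width: 0.0215
```

```bash
python3 plan.py 604.9 16.6 150 85.7 4; python3 look.py e 604 17 100 40
```

```text
t 10.1 tcp [599.5  24.2 188.5] rpy [-1.7936e+02 -1.5000e-01  8.6450e+01] F [ 0.1 -1.3  0.1] M [-0.09  0.03 -0.  ] w 21.5
[-0.0018  0.0016  0.0096 -0.0056 -0.0013  0.0066]
[-0.0018  0.0015  0.0096 -0.0056 -0.0013  0.0066]
[-0.0018  0.0015  0.0096 -0.0056 -0.0013  0.0066]
[-0.0018  0.0015  0.0096 -0.0056 -0.0013  0.0066]
top crop origin 254 132 scale 5.0
side crop origin 241 166 scale 5.0
```

View pics/e.png

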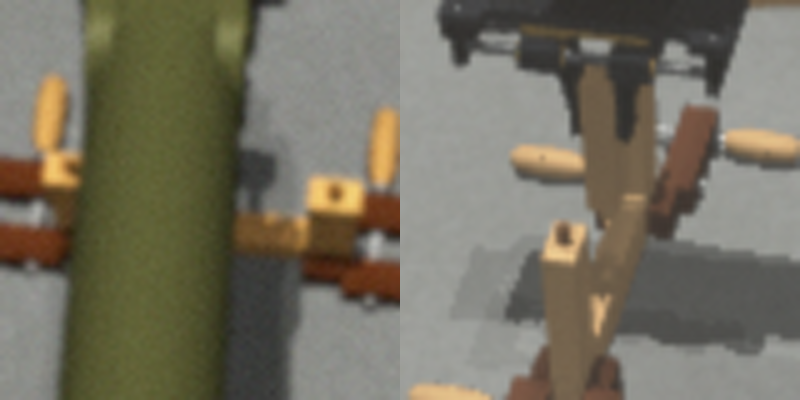

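Call:
servo_tool --moves "-0.002 0.0015 0.008 -0.005 -0.002 0.007 1; -0.002 0.0015 0.01 -0.005 -0.002 0.007 1; -0.002 0.0015 0.01 -0.005 -0.002 0.007 1; -0.001 0.0015 0.006 -0.005 0 0.004 1; 0 0 0 0 0 0 1; 0 0 0 0 0 0 1; 0 0 0 0 0 0 1"

```text
time_s: 10.78
tool_pos: [0.6078, 0.0153, 0.1539]
tool_rot: [179.7, -0.0, 85.6]
force: [-0.3, -0.6, -1.1]
grip_width: 0.022
```

```bash
python3 plan.py 604.9 16.6 150 85.7 1; python3 look.py f 604 17 90 32
```

```text
t 10.78 tcp [607.8  15.3 153.9] rpy [ 1.7967e+02 -1.0000e-02  8.5590e+01] F [-0.3 -0.6 -1.1] M [-0.05  0.05 -0.01] w 22.0
[ 0.0011 -0.003   0.0039  0.0117 -0.0002 -0.0037]
top crop origin 262 140 scale 6.25
side crop origin 249 176 scale 6.25
```

View pics/f.png

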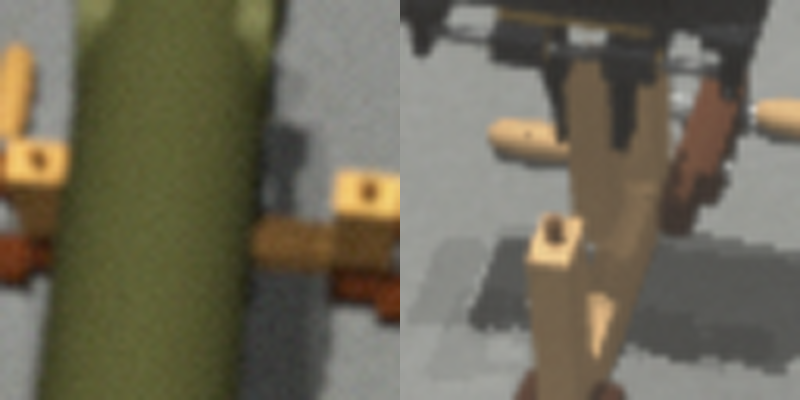

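```bash
cat > ov.py <<'E'
import sys
from fit import *
def overlay(c,polys,roi,k,name):
    x0,y0,x1,y1=roi
    im=cv2.resize(c["img"][y0:y1,x0:x1,::-1],None,fx=k,fy=k,interpolation=cv2.INTER_CUBIC)
    im=cv2.convertScaleAbs(im,alpha=1.6,beta=10)
    plain=im.copy()
    for Q,col in polys:
        uv=(proj(c,Q)-[x0-.5,y0-.5])*k-.5
        cv2.polylines(im,[np.round(uv*16).astype(np.int32)],True,col,1,cv2.LINE_AA,shift=4)
    cv2.imwrite(name,np.hstack([plain,im]))
def boxpolys(b,p,z,col):
    return [(place(P,p,z),col) for P,f in box(*b,faces=['t','x-','y+'])]
E
python3 - <<'E'
from ov import *
c=load("side_f.npz")
r=np.radians
tcp=np.array([607.8,15.3,153.9])/1000;yaw=85.6
pb=(tcp[0],tcp[1],r(yaw-90))
zb=tcp[2]-.0706
L=boxpolys((-.011,.011,-.018,.018,0,.109),pb,zb,(0,255,0))+boxpolys((-.005,.005,-.012,.012,-.015,0),pb,zb,(255,255,0))
pf=(.6049,.0166,r(-4.35))
L+=boxpolys((-.011,.011,.074,.11,.04,.15),pf,0,(0,0,255))+boxpolys((-.011,.011,-.11,-.074,.04,.15),pf,0,(0,0,255))+boxpolys((-.00575,.00575,-.01275,.01275,.04,.04),pf,0,(255,0,255))
u=proj(c,[.605,.017,.09])[0].astype(int)
overlay(c,L,(u[0]-20,u[1]-32,u[0]+20,u[1]+28),10,"pics/f2.png")
W=cloud(c)
# depth points near bar
X=W.reshape(-1,3);cf,sf=np.cos(pf[2]),np.sin(pf[2])
d=X[:,:2]-pf[:2];lx=cf*d[:,0]+sf*d[:,1];ly=-sf*d[:,0]+cf*d[:,1]
m=(abs(ly)<.05)&(X[:,2]>.08)&(X[:,2]<.13)&(abs(lx)<.03)
print(m.sum(),np.median(ly[m]),np.percentile(ly[m],[5,25,75,95]),np.percentile(lx[m],[5,50,95]))
E
```

```text
83 0.015048537318241175 [-0.00930893  0.01019715  0.01719541  0.02054449] [-0.00969135 -0.00317467  0.01163032]
```

View pics/f2.png

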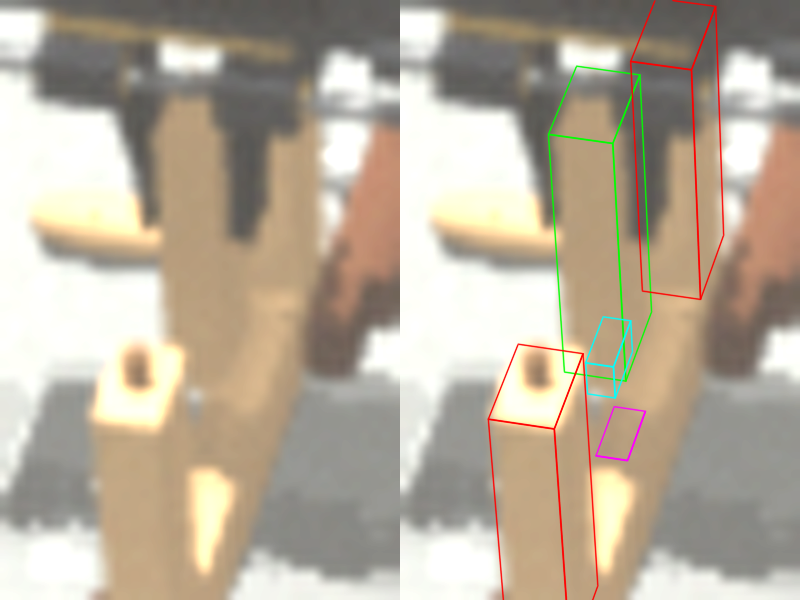

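Call:
servo_tool --moves "-0.0003 -0.0025 0.003 0.006 0 -0.002 1; 0 -0.0008 0.005 0.005 0 0 1; 0 0 0.005 0 0 0 1; 0 0 0.003 0 0 0 1; 0 0 0 0 0 0 1; 0 0 0 0 0 0 1"

```text
time_s: 11.38
tool_pos: [0.6049, 0.0159, 0.1376]
tool_rot: [179.9, -0.1, 85.7]
force: [1.1, -1.1, -0.6]
grip_width: 0.0217
```

```bash
python3 plan.py 604.8 15.2 129 85.65 1
```

```text
t 11.38 tcp [604.9  15.9 137.6] rpy [ 1.7988e+02 -7.0000e-02  8.5710e+01] F [ 1.1 -1.1 -0.6] M [-0.08  0.06  0.04] w 21.7
[-0.0007 -0.0001  0.0086  0.0041 -0.0024  0.0022]
```

Call:
servo_tool --moves "-0.0006 0 0.004 0.002 -0.002 0.001 1; 0 0 0.004 0.002 0 0.001 1; 0 0 0.003 0 0 0 1; 0 0 0.003 0 0 0 1"

```text
time_s: 11.72
tool_pos: [0.6055, 0.0153, 0.123]
tool_rot: [179.9, -0.0, 85.7]
force: [-0.1, -0.5, 0.3]
grip_width: 0.0221
```

```bash
python3 plan.py 604.8 15.2 120 85.65 1
```

```text
t 11.72 tcp [605.5  15.3 123. ] rpy [ 1.7993e+02 -2.0000e-02  8.5650e+01] F [-0.1 -0.5  0.3] M [-0.11  0.11  0.01] w 22.1
[-0.0001 -0.0007  0.003   0.0026 -0.0008  0.0001]
```

Call:
servo_tool --moves "0 -0.0003 0.003 0 0 0 1; 0 0 0.003 0 0 0 1; 0 0 0.002 0 0 0 1"

```text
time_s: 11.97
tool_pos: [0.6053, 0.0153, 0.1139]
tool_rot: [179.9, -0.0, 85.7]
force: [0.6, -0.1, -0.8]
grip_width: 0.0216
```

```bash
python3 plan.py 604.8 15.2 110.6 85.65 1
```

```text
t 11.97 tcp [605.3  15.3 113.9] rpy [ 1.7991e+02 -1.0000e-02  8.5660e+01] F [ 0.6 -0.1 -0.8] M [-0.08  0.05  0.  ] w 21.6
[-0.0002 -0.0005  0.0033  0.003  -0.0005  0.0002]
```

Sliding in with no force. Continue to seat.

Call:
servo_tool --moves "0 0 0.003 0 0 0 1; 0 0 0.003 0 0 0 1; 0 0 0.003 0 0 0 1"

```text
time_s: 12.22
tool_pos: [0.6055, 0.0153, 0.1103]
tool_rot: [180.0, -0.1, 85.7]
force: [-8.1, -0.1, 20.0]
grip_width: 0.0218
```

Call:
servo_tool --moves "0 0 0.004 0 0 0 1; 0 0 0.004 0 0 0 1"

```text
time_s: 12.38
tool_pos: [0.6056, 0.0152, 0.1103]
tool_rot: [180.0, -0.3, 85.7]
force: [-9.2, 0.5, 22.2]
grip_width: 0.0216
```

Call:
servo_tool --moves "0 0 0.001 0 0 0 1; 0 0 0 0 0 0 0.6; 0 0 0 0 0 0 0.2; 0 0 0 0 0 0 0; 0 0 0 0 0 0 0; 0 0 0 0 0 0 0"

```text
time_s: 12.88
tool_pos: [0.6062, 0.0151, 0.1107]
tool_rot: [179.9, -0.4, 85.6]
force: [-0.1, 1.1, -0.4]
grip_width: 0.0398
```

```bash
python3 plan.py 605.5 15.3 113 85.65 1; python3 look.py g 605 17 90 32
```

```text
t 12.88 tcp [606.2  15.1 110.7] rpy [179.88  -0.36  85.64] F [-0.1  1.1 -0.4] M [-0.11  0.04  0.08] w 39.8
[ 0.0002 -0.0008 -0.0023  0.0042 -0.0125 -0.0004]
top crop origin 262 140 scale 6.25
side crop origin 248 176 scale 6.25
```

View pics/g.png

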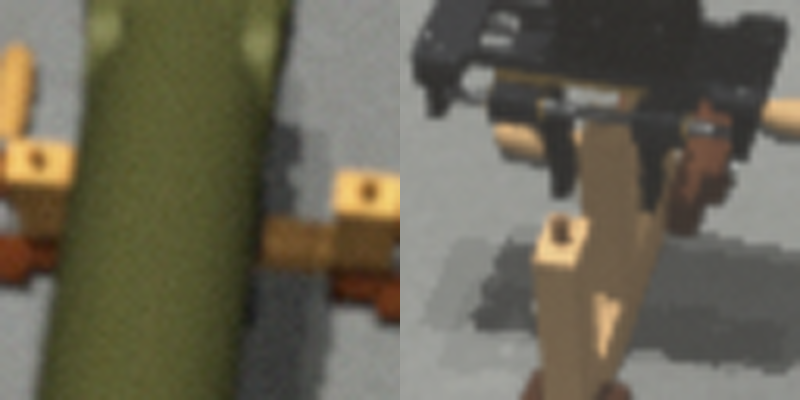

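Call:
servo_tool --moves "0 0 -0.003 0.004 -0.01 0 -0.2; 0 0 -0.008 0 -0.003 0 -0.2; 0 0 -0.012 0 0 0 -0.2; 0 0 -0.015 0 0 0 -0.2; 0 0 -0.02 0 0 0 -0.2; 0 0 -0.02 0 0 0 -0.2; 0 0 -0.02 0 0 0 -0.2; 0 0 -0.02 0 0 0 -0.2; 0 0 -0.02 0 0 0 -0.2; 0 0 -0.02 0 0 0 -0.2;0 0 -0.01 0 0 0 -0.2;0 0 -0.01 0 0 0 -0.2"

```text
time_s: 13.98
tool_pos: [0.6052, 0.0149, 0.3053]
tool_rot: [179.9, 0.1, 85.6]
force: [-0.0, -0.6, -0.7]
grip_width: 0.052
```

```bash
python3 plan.py 491.35 -364 180 10.45 18; python3 look.py i 605 17 90 32
```

```text
t 13.98 tcp [605.2  14.9 305.3] rpy [1.7991e+02 7.0000e-02 8.5600e+01] F [-0.  -0.6 -0.7] M [-0.04  0.01  0.02] w 52.0
[-0.0215 -0.0047  0.007   0.0002 -0.      0.1457]
[-0.0217 -0.0031  0.007   0.0002 -0.      0.1457]
[-0.0219 -0.0015  0.007   0.0002 -0.      0.1457]
[-2.200e-02  1.000e-04  7.000e-03  2.000e-04 -0.000e+00  1.457e-01]
[-0.0219  0.0017  0.007   0.0002 -0.      0.1457]
[-0.0217  0.0033  0.007   0.0002 -0.      0.1457]
[-0.0214  0.0048  0.007   0.0002 -0.      0.1457]
[-0.021   0.0064  0.007   0.0002 -0.      0.1457]
[-0.0205  0.0079  0.007   0.0002 -0.      0.1457]
[-0.0199  0.0094  0.007   0.0002 -0.      0.1457]
[-0.0191  0.0108  0.007   0.0002 -0.      0.1457]
[-0.0183  0.0122  0.007   0.0002 -0.      0.1457]
[-0.0174  0.0135  0.007   0.0002 -0.      0.1457]
[-0.0163  0.0147  0.007   0.0002 -0.      0.1457]
[-0.0152  0.0158  0.007   0.0002 -0.      0.1457]
[-0.014   0.0169  0.007   0.0002 -0.      0.1457]
[-0.0128  0.0179  0.007   0.0002 -0.      0.1457]
[-0.0114  0.0188  0.007   0.0002 -0.      0.1457]
top crop origin 262 140 scale 6.25
side crop origin 248 176 scale 6.25
```

View pics/i.png

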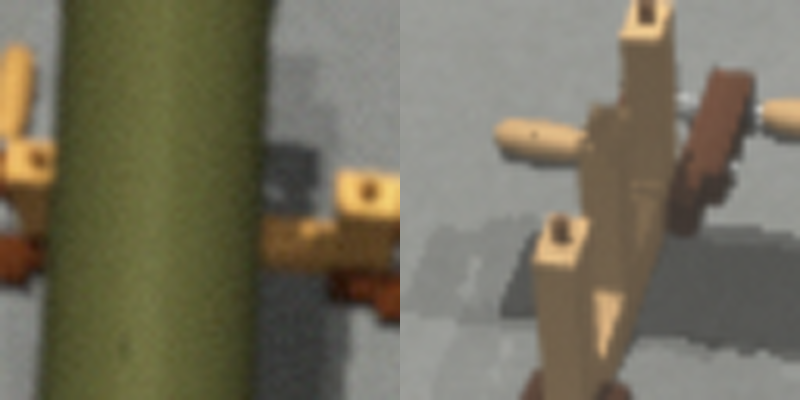

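Call:
servo_tool --moves "-0.0215 -0.0045 0 0 0 0.146 -1; -0.0215 -0.003 0 0 0 0.146 -1; -0.022 -0.0015 0 0 0 0.146 -1; -0.022 0 0.002 0 0 0.146 -1; -0.022 0.0015 0.002 0 0 0.146 -1; -0.0215 0.0035 0.002 0 0 0.146 -1; -0.0215 0.005 0.002 0 0 0.146 -1; -0.021 0.0065 0.004 0 0 0.146 -1; -0.0205 0.008 0.004 0 0 0.146 -1; -0.02 0.0095 0.004 0 0 0.146 -1; -0.019 0.011 0.004 0 0 0.146 -1; -0.0185 0.012 0.004 0 0 0.146 -1; -0.0175 0.0135 0.004 0 0 0.146 -1; -0.0165 0.0145 0 0 0 0.146 -1; -0.01 0.01 0 0 0 0.1 -1; -0.005 0.005 0 0 0 0.05 -1; 0 0 0 0 0 0 -1; 0 0 0 0 0 0 -1"

```text
time_s: 15.58
tool_pos: [0.4899, -0.3051, 0.2508]
tool_rot: [-179.1, 1.5, 19.9]
force: [-0.2, 0.6, 1.0]
grip_width: 0.0872
```

```bash
python3 plan.py 491.35 -364 180 10.45 4
```

```text
t 15.58 tcp [ 489.9 -305.1  250.8] rpy [-179.11    1.51   19.91] F [-0.2  0.6  1. ] M [-0.06  0.04 -0.04] w 87.2
[-0.0042  0.0142  0.0176 -0.0067  0.0138  0.0825]
[-0.0037  0.0144  0.0176 -0.0067  0.0138  0.0825]
[-0.0033  0.0144  0.0176 -0.0067  0.0138  0.0825]
[-0.0028  0.0145  0.0177 -0.0067  0.0138  0.0825]
```

Call:
servo_tool --moves "-0.004 0.013 0.012 -0.007 0.014 0.08 -1; -0.0035 0.0145 0.016 -0.007 0.014 0.08 -1; -0.003 0.0145 0.016 -0.007 0.014 0.08 -1; -0.002 0.01 0.016 -0.004 0.01 0.05 -1; 0 0.004 0.01 0 0.003 0.02 -1; 0 0 0 0 0 0 -1; 0 0 0 0 0 0 -1"

```text
time_s: 16.17
tool_pos: [0.502, -0.3521, 0.1774]
tool_rot: [-179.6, -0.4, 12.1]
force: [-0.7, -0.3, 0.0]
grip_width: 0.0871
```

```bash
python3 plan.py 491.35 -364 100 10.45 3
```

```text
t 16.17 tcp [ 502.  -352.1  177.4] rpy [-179.64   -0.38   12.05] F [-0.7 -0.3  0. ] M [-0.09  0.18  0.05] w 87.1
[-0.0045  0.0033  0.0258 -0.0043 -0.0044  0.0187]
[-0.0044  0.0033  0.0258 -0.0043 -0.0044  0.0187]
[-0.0043  0.0033  0.0258 -0.0043 -0.0044  0.0187]
```

Call:
servo_tool --moves "-0.0035 0.0025 0.01 -0.003 -0.004 0.014 -1; -0.0035 0.0025 0.015 -0.003 -0.004 0.014 -1; -0.0035 0.0025 0.015 -0.003 -0.003 0.014 -1; -0.003 0.0025 0.015 -0.003 0 0.012 -1; 0 0 0.01 0 0 0 -1; 0 0 0 0 0 0 -1; 0 0 0 0 0 0 -1"

```text
time_s: 16.75
tool_pos: [0.4967, -0.3594, 0.1127]
tool_rot: [180.0, -0.5, 11.2]
force: [-0.9, -0.9, -0.2]
grip_width: 0.0872
```

```bash
python3 plan.py 491.35 -364 18 10.45 6; python3 look.py j 491 -364 20 40
```

```text
t 16.75 tcp [ 496.7 -359.4  112.7] rpy [179.97  -0.5   11.2 ] F [-0.9 -0.9 -0.2] M [-0.07  0.1  -0.01] w 87.2
[-0.0012  0.0006  0.0158  0.0001 -0.0029  0.0044]
[-0.0011  0.0006  0.0158  0.0001 -0.0029  0.0044]
[-0.0011  0.0006  0.0158  0.0001 -0.0029  0.0044]
[-0.0011  0.0006  0.0158  0.0001 -0.0029  0.0044]
[-0.0011  0.0006  0.0158  0.0001 -0.0029  0.0044]
[-0.001   0.0006  0.0158  0.0001 -0.0029  0.0044]
top crop origin 358 170 scale 5.0
side crop origin 284 121 scale 5.0
```

View pics/j.png

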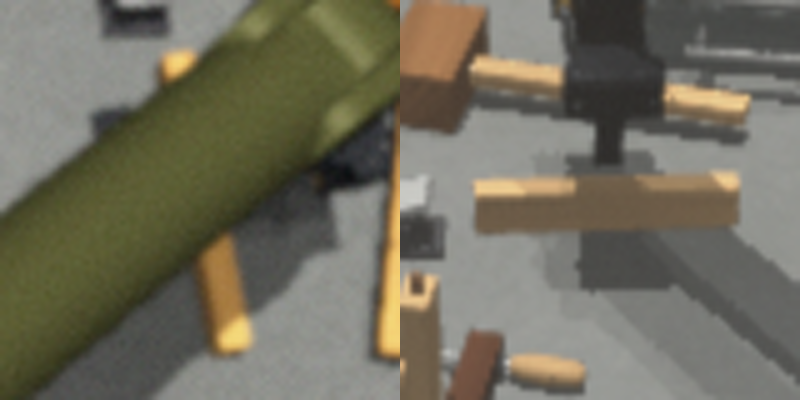

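Call:
servo_tool --moves "-0.0015 0.001 0.012 0 -0.004 0.006 -1; -0.0015 0.001 0.015 0 -0.004 0.006 -1; -0.0015 0.001 0.015 0 -0.004 0.006 -1; -0.0015 0.0005 0.012 0 -0.003 0.004 -1; -0.001 0 0.005 0 0 0 -1; 0 0 0 0 0 0 -1; 0 0 0 0 0 0 -1"

```text
time_s: 17.43
tool_pos: [0.4924, -0.365, 0.05]
tool_rot: [179.8, -0.2, 10.6]
force: [0.4, -0.9, -0.2]
grip_width: 0.0871
```

```bash
python3 plan.py 491.35 -364 18 10.45 3
```

```text
t 17.43 tcp [ 492.4 -365.    50. ] rpy [179.84  -0.23  10.6 ] F [ 0.4 -0.9 -0.2] M [-0.09  0.18 -0.03] w 87.1
[-0.0003 -0.0004  0.0107  0.0019 -0.0027  0.0017]
[-0.0003 -0.0004  0.0107  0.0019 -0.0027  0.0017]
[-0.0003 -0.0004  0.0107  0.0019 -0.0027  0.0017]
```

Call:
servo_tool --moves "-0.0003 -0.0004 0.008 0.002 -0.003 0.002 -1; -0.0003 -0.0004 0.009 0.002 -0.003 0.002 -1; -0.0003 -0.0003 0.007 0.002 -0.002 0.002 -1; 0 0 0.004 0 0 0 -1; 0 0 0 0 0 0 -1; 0 0 0 0 0 0 -1"

```text
time_s: 17.93
tool_pos: [0.4923, -0.3645, 0.0202]
tool_rot: [180.0, -0.1, 10.4]
force: [-1.0, -0.5, 0.7]
grip_width: 0.087
```

```bash
python3 plan.py 491.35 -364 18 10.45 1
```

```text
t 17.93 tcp [ 492.3 -364.5   20.2] rpy [ 1.7996e+02 -9.0000e-02  1.0430e+01] F [-1.  -0.5  0.7] M [-0.09  0.2  -0.02] w 87.0
[-0.0008 -0.0007  0.0022  0.0014 -0.003  -0.0008]
```

Call:
servo_tool --moves "-0.0008 -0.0007 0.002 0.001 -0.003 0 -0.2; 0 0 0 0 0 0 0.3; 0 0 0 0 0 0 1; 0 0 0 0 0 0 1; 0 0 0 0 0 0 1; 0 0 0 0 0 0 1; 0 0 0 0 0 0 1; 0 0 0 0 0 0 1; 0 0 0 0 0 0 1; 0 0 0 0 0 0 1; 0 0 0 0 0 0 1; 0 0 0 0 0 0 1" --squeeze 50

```text
time_s: 18.93
tool_pos: [0.4924, -0.3648, 0.0196]
tool_rot: [179.9, -0.1, 10.4]
force: [0.1, 0.5, 0.4]
grip_width: 0.0218
```

```bash
python3 plan.py 491.35 -364 18 10.45 1; python3 look.py k 491 -364 20 40; python3 - <<'E'
from m0 import *
c=load("side_k.npz")
run("side rail",c,rail,(.4915,-.364,np.radians(-79.55)),0)
run("side frame",c,frame,(.605,.0166,np.radians(-4.35)),0,fm,2)
fb=[((-.011,.011,-.110,.110,.0,.04),{'t':6}),((-.011,.011,-.110,-.074,.0,.15),U),((-.011,.011,-.018,.018,.04,.149),U),((-.011,.011,.074,.110,.0,.15),U)]
for dz in (0,.004,.01):
  f2=[fb[0],fb[1],((-.011,.011,-.018,.018,.04,.149+dz),U),fb[3]]
  print(dz);run("side fr+bar",c,f2,(.605,.0166,np.radians(-4.35)),0,[((-.011,.011,-.018,.018,.06,.16),U)],2)
E
```

```text
t 18.93 tcp [ 492.4 -364.8   19.6] rpy [ 1.7987e+02 -1.4000e-01  1.0430e+01] F [0.1 0.5 0.4] M [-0.02  0.17 -0.05] w 21.8
[-0.0009 -0.0009  0.0016  0.0044 -0.0049 -0.0007]
top crop origin 358 170 scale 5.0
side crop origin 284 121 scale 5.0
stiles [0.6119605  0.10683882 0.15      ] [ 0.59839767 -0.07595666  0.15      ] 0.1832979522943602
rail ends [ 0.59917138 -0.34526911  0.04      ] [ 0.38108897 -0.38220121  0.04      ] 0.22118750806757523
bars [0.45072032 0.36896636 0.154     ] [0.52460429 0.36676397 0.125     ] 0.07391678191555812
side rail [ 493.8 -362.8] -79.48 rms 36.0
side frame [603.7  17.6] -4.06 rms 26.6
0
side fr+bar [604.6  16.7] -3.16 rms 23.8
0.004
side fr+bar [603.8  20.8] -3.84 rms 24.1
0.01
side fr+bar [602.   27.9] -5.7 rms 24.0
```

View pics/k.png

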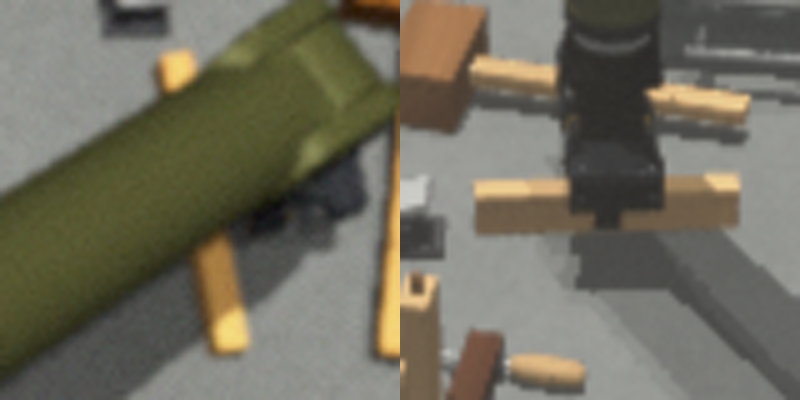

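Call:
servo_tool --moves "0 0 -0.005 0 0 0 1; 0 0 -0.01 0 0 0 1; 0 0 -0.015 0 0 0 1; 0 0 -0.02 0 0 0 1; 0 0 -0.025 0 0 0 1; 0 0 -0.03 0 0 0 1; 0 0 -0.03 0 0 0 1; 0 0 -0.03 0 0 0 1; 0 0 -0.03 0 0 0 1; 0 0 -0.03 0 0 0 1; 0 0 -0.02 0 0 0 1; 0 0 -0.01 0 0 0 1; 0 0 0 0 0 0 1"

```text
time_s: 20.12
tool_pos: [0.4874, -0.364, 0.292]
tool_rot: [-179.9, 0.0, 10.2]
force: [0.9, -0.5, -1.6]
grip_width: 0.0218
```

```bash
python3 plan.py 605.5 17.6 300 85.65 18
```

```text
t 20.12 tcp [ 487.4 -364.   292. ] rpy [-1.7991e+02  3.0000e-02  1.0160e+01] F [ 0.9 -0.5 -1.6] M [-0.08  0.14  0.02] w 21.8
[ 1.020e-02 -1.970e-02 -4.000e-04 -2.000e-04 -1.000e-04 -1.464e-01]
[ 1.160e-02 -1.890e-02 -4.000e-04 -2.000e-04 -1.000e-04 -1.464e-01]
[ 1.300e-02 -1.800e-02 -4.000e-04 -2.000e-04 -1.000e-04 -1.464e-01]
[ 1.420e-02 -1.700e-02 -4.000e-04 -2.000e-04 -1.000e-04 -1.464e-01]
[ 1.550e-02 -1.590e-02 -4.000e-04 -2.000e-04 -1.000e-04 -1.464e-01]
[ 1.660e-02 -1.480e-02 -4.000e-04 -2.000e-04 -1.000e-04 -1.464e-01]
[ 1.760e-02 -1.350e-02 -4.000e-04 -2.000e-04 -1.000e-04 -1.464e-01]
[ 1.860e-02 -1.220e-02 -4.000e-04 -2.000e-04 -1.000e-04 -1.464e-01]
[ 1.940e-02 -1.080e-02 -4.000e-04 -2.000e-04 -1.000e-04 -1.464e-01]
[ 2.010e-02 -9.300e-03 -4.000e-04 -2.000e-04 -1.000e-04 -1.464e-01]
[ 2.080e-02 -7.800e-03 -4.000e-04 -2.000e-04 -1.000e-04 -1.464e-01]
[ 2.130e-02 -6.300e-03 -4.000e-04 -2.000e-04 -1.000e-04 -1.464e-01]
[ 2.170e-02 -4.700e-03 -4.000e-04 -2.000e-04 -1.000e-04 -1.464e-01]
[ 2.200e-02 -3.100e-03 -4.000e-04 -2.000e-04 -1.000e-04 -1.464e-01]
[ 2.210e-02 -1.500e-03 -4.000e-04 -2.000e-04 -1.000e-04 -1.464e-01]
[ 2.220e-02  1.000e-04 -4.000e-04 -2.000e-04 -1.000e-04 -1.464e-01]
[ 2.210e-02  1.700e-03 -4.000e-04 -2.000e-04 -1.000e-04 -1.464e-01]
[ 2.190e-02  3.300e-03 -4.000e-04 -2.000e-04 -1.000e-04 -1.464e-01]
```

Call:
servo_tool --moves "0.01 -0.0195 -0.003 0 0 -0.146 1; 0.0115 -0.019 -0.003 0 0 -0.146 1; 0.013 -0.018 -0.003 0 0 -0.146 1; 0.014 -0.017 -0.003 0 0 -0.146 1; 0.0155 -0.016 -0.003 0 0 -0.146 1; 0.0165 -0.015 -0.003 0 0 -0.146 1; 0.0175 -0.0135 -0.003 0 0 -0.146 1; 0.0185 -0.012 -0.003 0 0 -0.146 1; 0.0195 -0.011 -0.003 0 0 -0.146 1; 0.02 -0.0095 -0.003 0 0 -0.146 1; 0.021 -0.008 -0.003 0 0 -0.146 1; 0.0215 -0.0065 -0.003 0 0 -0.146 1; 0.0215 -0.005 -0.003 0 0 -0.146 1; 0.022 -0.003 -0.003 0 0 -0.146 1; 0.02 -0.0015 -0.003 0 0 -0.12 1; 0.012 0 -0.002 0 0 -0.08 1; 0.005 0 0 0 0 -0.04 1; 0 0 0 0 0 0 1"

```text
time_s: 21.62
tool_pos: [0.5736, -0.0137, 0.3136]
tool_rot: [-177.6, 0.3, 78.4]
force: [0.1, -0.3, -1.1]
grip_width: 0.0215
```

```bash
python3 plan.py 605.5 17.6 270 85.65 5
```

```text
t 21.62 tcp [573.6 -13.7 313.6] rpy [-177.61    0.31   78.38] F [ 0.1 -0.3 -1.1] M [-0.13 -0.03 -0.02] w 21.5
[ 0.0075  0.0054  0.0085 -0.0168  0.0011 -0.0508]
[ 0.0073  0.0055  0.0085 -0.0168  0.0011 -0.0508]
[ 0.0072  0.0056  0.0086 -0.0168  0.0011 -0.0508]
[ 0.007   0.0057  0.0086 -0.0168  0.0011 -0.0508]
[ 0.0069  0.0058  0.0087 -0.0168  0.0011 -0.0508]
```

Call:
servo_tool --moves "0.006 0.005 0.007 -0.016 0.001 -0.045 1; 0.007 0.0055 0.0085 -0.016 0.001 -0.05 1; 0.007 0.0055 0.0085 -0.016 0.001 -0.05 1; 0.006 0.0055 0.0085 -0.016 0 -0.04 1; 0.003 0.003 0.004 -0.01 0 -0.02 1; 0 0 0 0 0 0 1; 0 0 0 0 0 0 1"

```text
time_s: 22.2
tool_pos: [0.602, 0.0048, 0.269]
tool_rot: [-179.7, 0.3, 84.0]
force: [0.1, -0.1, -1.6]
grip_width: 0.0216
```

```bash
python3 plan.py 605.5 17.6 230 85.65 3
```

```text
t 22.2 tcp [602.    4.8 269. ] rpy [-179.68    0.34   84.04] F [ 0.1 -0.1 -1.6] M [-0.14  0.08  0.02] w 21.6
[ 0.0044  0.0008  0.013  -0.0037  0.0039 -0.0187]
[ 0.0044  0.0008  0.013  -0.0037  0.0039 -0.0187]
[ 0.0044  0.0008  0.013  -0.0037  0.0039 -0.0187]
```

Call:
servo_tool --moves "0.004 0.0008 0.01 -0.004 0.004 -0.018 1; 0.0045 0.0008 0.012 -0.004 0.004 -0.018 1; 0.004 0.0008 0.01 -0.004 0.004 -0.018 1; 0 0 0.003 0 0 0 1; 0 0 0 0 0 0 1; 0 0 0 0 0 0 1"

```text
time_s: 22.7
tool_pos: [0.6056, 0.015, 0.2319]
tool_rot: [179.9, -0.0, 85.5]
force: [0.3, 0.7, -1.6]
grip_width: 0.0217
```

```bash
python3 plan.py 605.5 17.6 215 85.65 1;  python3 look.py l 605 17 180 45
```

```text
t 22.7 tcp [605.6  15.  231.9] rpy [ 1.7986e+02 -2.0000e-02  8.5470e+01] F [ 0.3  0.7 -1.6] M [-0.12  0.02 -0.01] w 21.7
[ 0.0026 -0.0004  0.0169  0.0048 -0.0008 -0.0061]
top crop origin 248 120 scale 4.444444444444445
side crop origin 234 144 scale 4.444444444444445
```

View pics/l.png

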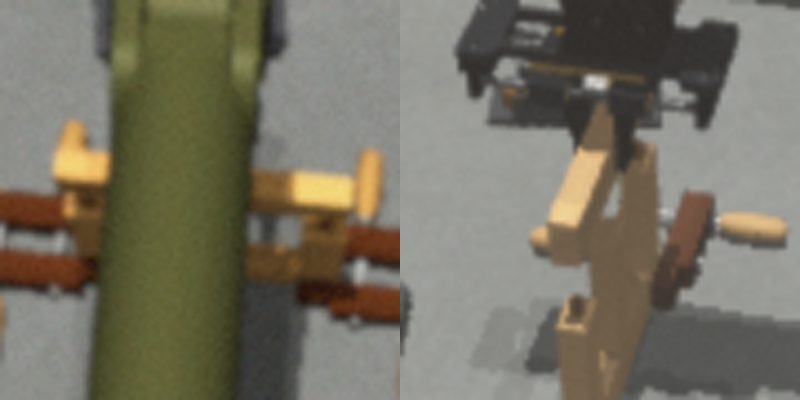

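```bash
cat > mr.py <<'E'
import sys
from m0 import *
tag=sys.argv[1];x,y,z,yw=map(float,sys.argv[2:6])
zu=(z-19.6)/1000
a=np.radians(yw-90);off=-.0009
p0=(x/1000-np.sin(a)*off,y/1000+np.cos(a)*off,a)
print("pred",np.round(np.array(p0[:2])*1000,1),yw-90)
for n in("top","side"):
    c=load(f"{n}_{tag}.npz")
    mk=[((-.011,.011,.085,.112,0,.04),U),((-.011,.011,-.112,-.07,0,.04),U)] if n=="top" else [((-.011,.011,.04,.112,0,.04),U)]
    run(n+" rail",c,rail,p0,zu,mk,3)
E
python3 mr.py l 605.6 15.0 231.9 85.47
```

```text
stiles [0.6119605  0.10683882 0.15      ] [ 0.59839767 -0.07595666  0.15      ] 0.1832979522943602
rail ends [ 0.59917138 -0.34526911  0.04      ] [ 0.38108897 -0.38220121  0.04      ] 0.22118750806757523
bars [0.45072032 0.36896636 0.154     ] [0.52460429 0.36676397 0.125     ] 0.07391678191555812
pred [605.5  14.1] -4.530000000000001
top rail [603.8  17.7] -4.58 rms 35.5
side rail [604.7  17.1] -3.85 rms 24.5
```

```bash
python3 - <<'E'
from ov import *
r=np.radians
c=load("top_l.npz")
def full(p,z,col):return [(place(P,p,z),col) for P,f in box(-.011,.011,-.11,.11,0,.04,faces=['t','x-'])]
A=full((.6055,.0141,r(-4.53)),.2123,(0,255,0))+full((.6045,.0172,r(-4.4)),.2123,(0,0,255))
pf=(.6056,.0166,r(-4.22))
S=[(place(P,pf,0),(255,255,0)) for y in(.074,-.11) for P,f in box(-.011,.011,y,y+.036,.0,.15,faces=['t','x-'])]
overlay(c,A+S,(254,144,294,190),10,"pics/l2.png")
overlay(c,A+S,(302,150,342,190),10,"pics/l3.png")
s=load("side_l.npz")
pf=(.6042,.0166,r(-4.49))
S=[(place(P,pf,0),(255,255,0)) for y in(.074,) for P,f in box(-.011,.011,y,y+.036,.04,.15,faces=['t','x-','y+'])]
def full(p,z,col):return [(place(P,p,z),col) for P,f in box(-.011,.011,-.11,.11,0,.04,faces=['t','x-','y+'])]
A=full((.6055,.0141,r(-4.53)),.2123,(0,255,0))+full((.6045,.0172,r(-4.4)),.2123,(0,0,255))
overlay(s,A+S,(255,165,295,225),10,"pics/l4.png")
E
```

```text
(no output)
```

View pics/l2.png

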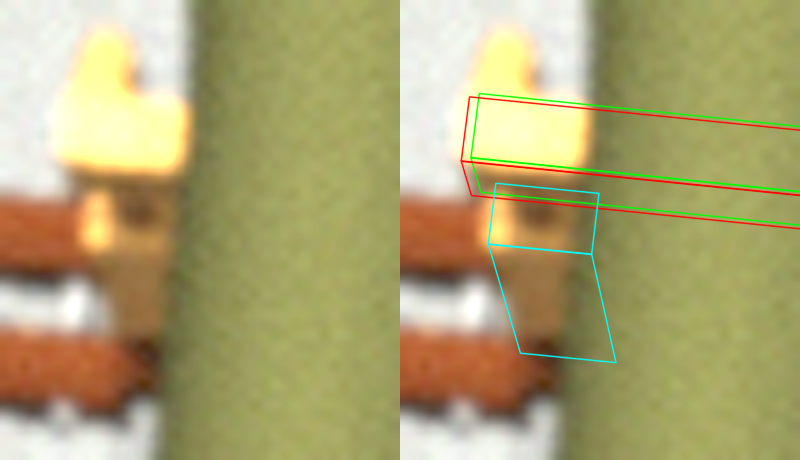

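View pics/l3.png

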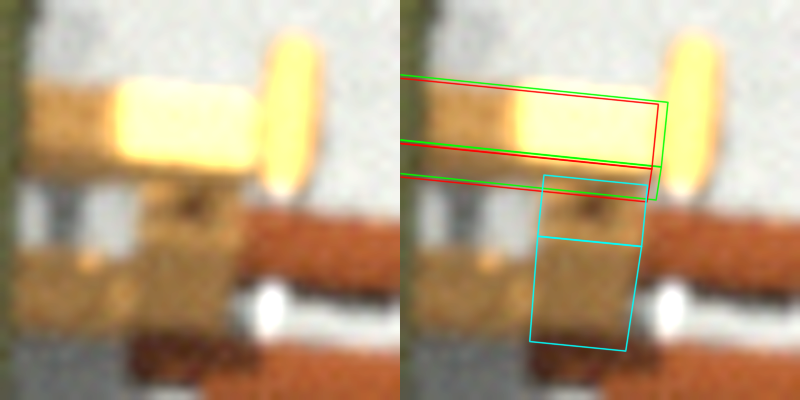

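View pics/l4.png

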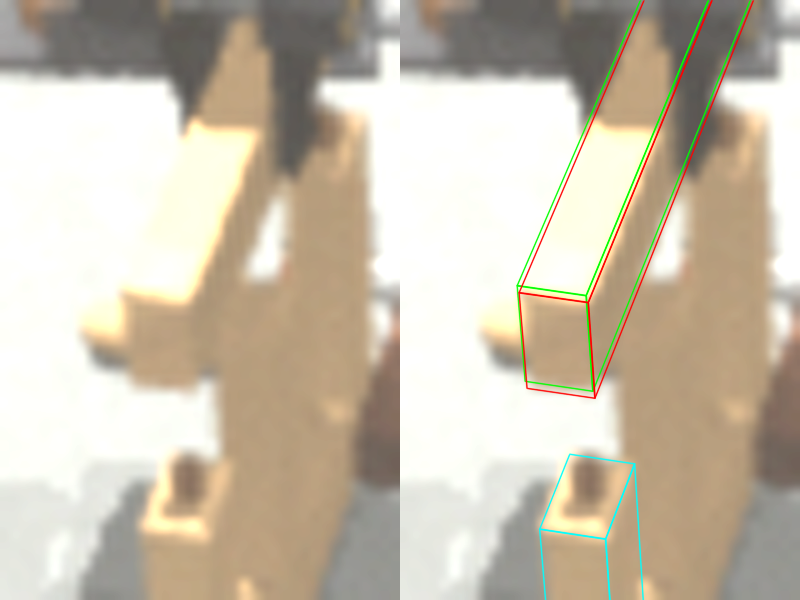

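Call:
servo_tool --moves "0 0 0.008 0.004 0 -0.005 1; 0 0 0.01 0 0 0 1; 0 0 0.01 0 0 0 1; 0 0 0.005 0 0 0 1; 0 0 0 0 0 0 1; 0 0 0 0 0 0 1; 0 0 0 0 0 0 1"

```text
time_s: 23.38
tool_pos: [0.6062, 0.0141, 0.1964]
tool_rot: [179.9, -0.0, 85.6]
force: [-0.2, -0.1, -0.8]
grip_width: 0.0217
```

```bash
python3 plan.py 605.5 15.0 193 85.65 1;  python3 look.py m 605 17 180 45; python3 - <<'E'
import cv2,numpy as np
from h import *
t=load("top_m.npz");s=load("side_m.npz")
def g(c,r,k):
    return cv2.resize(c["img"][r[1]:r[3],r[0]:r[2],::-1],None,fx=k,fy=k,interpolation=cv2.INTER_CUBIC)
cv2.imwrite("pics/m2.png",np.hstack([g(t,(254,150,287,200),12),g(t,(308,150,341,200),12)]))
cv2.imwrite("pics/m3.png",g(s,(250,170,310,230),10))
E
```

```text
t 23.38 tcp [606.2  14.1 196.4] rpy [ 1.7989e+02 -2.0000e-02  8.5570e+01] F [-0.2 -0.1 -0.8] M [-0.09 -0.02 -0.01] w 21.7
[ 0.0008 -0.0008  0.0034  0.0039 -0.0007 -0.003 ]
top crop origin 248 120 scale 4.444444444444445
side crop origin 234 144 scale 4.444444444444445
```

View pics/m2.png

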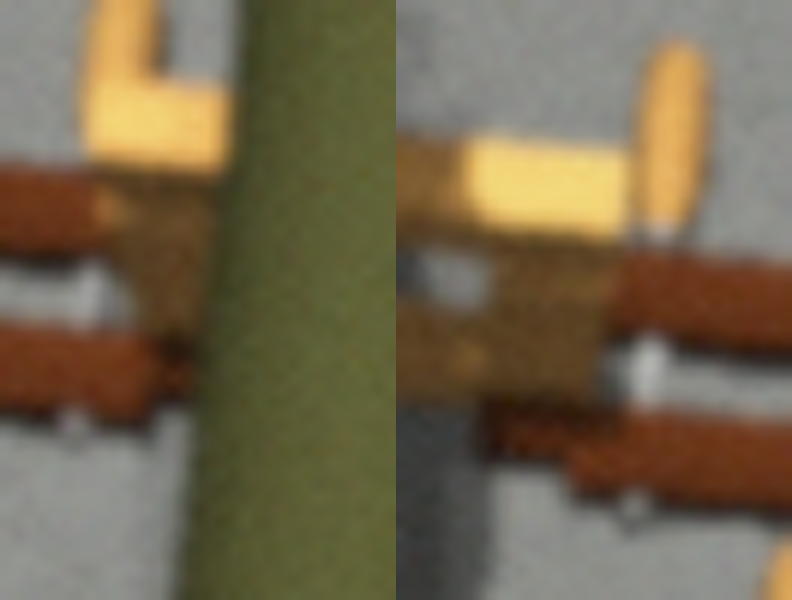

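View pics/m3.png

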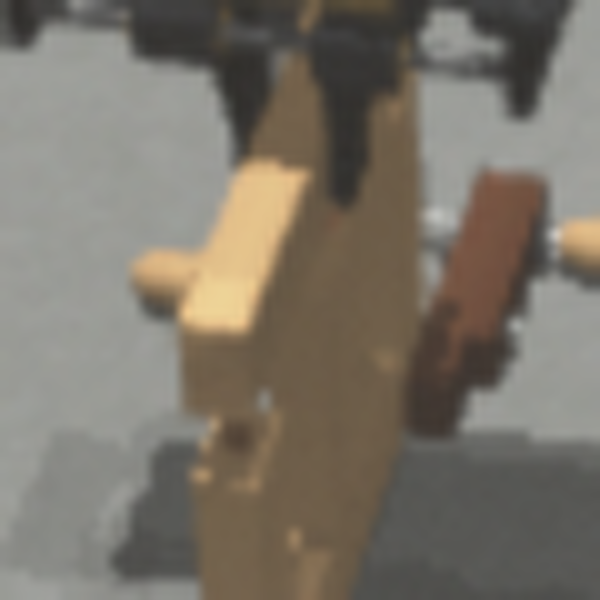

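```bash
python3 - <<'E'
from h import *
t=load("top_m.npz")
a=ray(t,(260.6,159.9),.2168);b=ray(t,(327.2,165.4),.2168);print("rail",a,b,(a+b)/2,np.linalg.norm(a-b))
a=ray(t,(262.6,165.1),.15);b=ray(t,(326.1,171.2),.15);print("frame",a,b,(a+b)/2,np.linalg.norm(a-b))
E
python3 mr.py m 606.2 14.1 196.4 85.57 | tail -3
```

```text
rail [0.6115974  0.12794259 0.2168    ] [ 0.59872488 -0.09453416  0.2168    ] [0.60516114 0.01670421 0.2168    ] 0.22284884143828532
frame [0.61284858 0.12664251 0.15      ] [ 0.59710051 -0.09359453  0.15      ] [0.60497454 0.01652399 0.15      ] 0.22079935532247089
pred [606.1  13.2] -4.430000000000007
top rail [605.4  17.2] -4.39 rms 36.7
side rail [605.3  16.8] -3.8 rms 26.8
```

Call:
servo_tool --moves "-0.0003 -0.0008 0.002 0.003 0 -0.002 1; 0 0 0.003 0 0 0 1; 0 0 0.003 0 0 0 1; 0 0 0.002 0 0 0 1; 0 0 0 0 0 0 1"

```text
time_s: 23.9
tool_pos: [0.6064, 0.014, 0.1872]
tool_rot: [179.8, -0.1, 85.6]
force: [0.8, -0.5, -1.9]
grip_width: 0.0216
```

```bash
python3 plan.py 605.5 13.8 183 85.65 1
```

```text
t 23.9 tcp [606.4  14.  187.2] rpy [ 1.7979e+02 -7.0000e-02  8.5640e+01] F [ 0.8 -0.5 -1.9] M [-0.06  0.08 -0.04] w 21.6
[-0.0003 -0.0009  0.0042  0.0073 -0.0025 -0.0004]
```

Call:
servo_tool --moves "-0.0003 -0.001 0 0.005 -0.002 0 1; 0 -0.0005 0.002 0.002 0 0 1; 0 0 0.002 0 0 0 1; 0 0 0.002 0 0 0 1"

```text
time_s: 24.23
tool_pos: [0.6053, 0.0141, 0.1813]
tool_rot: [179.9, -0.0, 85.7]
force: [1.9, -0.2, 0.6]
grip_width: 0.0219
```

```bash
python3 plan.py 605.5 13.8 175 85.65 1
```

```text
t 24.23 tcp [605.3  14.1 181.3] rpy [ 1.7993e+02 -4.0000e-02  8.5650e+01] F [ 1.9 -0.2  0.6] M [-0.01  0.    0.05] w 21.9
[-0.0002  0.0002  0.0063  0.0023 -0.0015  0.0001]
```

Call:
servo_tool --moves "0 0 0.003 0 0 0 1; 0 0 0.003 0 0 0 1; 0 0 0.002 0 0 0 1"

```text
time_s: 24.48
tool_pos: [0.6055, 0.0143, 0.1727]
tool_rot: [179.9, -0.1, 85.7]
force: [0.4, 1.0, -1.3]
grip_width: 0.0213
```

```bash
python3 plan.py 605.5 13.8 169.6 85.65 1
```

```text
t 24.48 tcp [605.5  14.3 172.7] rpy [ 1.799e+02 -6.000e-02  8.567e+01] F [ 0.4  1.  -1.3] M [-0.03 -0.03  0.04] w 21.3
[-0.0005 -0.      0.0031  0.0035 -0.002   0.0007]
```

Nearly home and free. Lower and press.

Call:
servo_tool --moves "0 0 0.002 0.001 0 0 1; 0 0 0.002 0.001 0 0 1; 0 0 0.002 0 0 0 1; 0 0 0.002 0 0 0 1"

```text
time_s: 24.82
tool_pos: [0.6055, 0.0143, 0.1696]
tool_rot: [180.0, -0.2, 85.7]
force: [-5.0, -0.1, 9.1]
grip_width: 0.0218
```

Call:
servo_tool --moves "0 0 0.003 0 0 0 1; 0 0 0.003 0 0 0 1; 0 0 0.003 0 0 0 1"

```text
time_s: 25.07
tool_pos: [0.6056, 0.0143, 0.1695]
tool_rot: [179.9, -0.4, 85.7]
force: [-5.7, 1.3, 13.5]
grip_width: 0.0218
```

```bash
python3 plan.py 605.5 14.2 169.6 85.65 1; python3 look.py n 605 17 180 40
```

```text
t 25.07 tcp [605.6  14.3 169.5] rpy [179.9   -0.4   85.69] F [-5.7  1.3 13.5] M [-0.22  1.55  0.05] w 21.8
[-0.0001 -0.0001 -0.0001  0.0035 -0.0139  0.0013]
top crop origin 253 125 scale 5.0
side crop origin 239 149 scale 5.0
```

View pics/n.png

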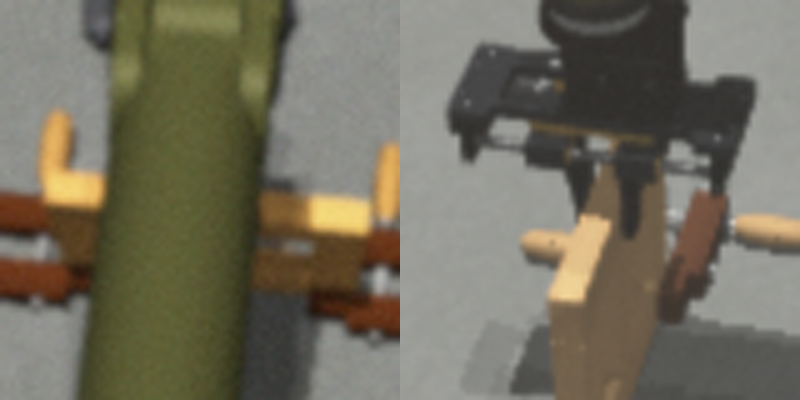

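Call:
servo_tool --moves "0 -0.0008 0.0032 0.002 -0.01 0 1; 0 -0.0008 0.0032 0.002 -0.008 0 1; 0 -0.0008 0.0032 0.001 -0.004 0 1; 0 -0.0008 0.0032 0 -0.004 0 1"

```text
time_s: 25.5
tool_pos: [0.6055, 0.0143, 0.1696]
tool_rot: [179.5, 0.0, 85.7]
force: [-4.5, 0.4, 13.6]
grip_width: 0.0216
```

```bash
python3 plan.py 605.5 14.2 169.6 85.65 1
```

```text
t 25.5 tcp [605.5  14.3 169.6] rpy [1.7951e+02 4.0000e-02 8.5660e+01] F [-4.5  0.4 13.6] M [0.03 1.25 0.05] w 21.6
[-0.0001  0.0001 -0.      0.0171  0.0014  0.0002]
```

Call:
servo_tool --moves "0 -0.0015 0.0035 0.008 -0.004 0 1; 0 -0.0015 0.0035 0.008 -0.004 0 1; 0 -0.0015 0.0035 0.008 -0.004 0 1; 0 -0.0015 0.0035 0.006 -0.004 0 1"

```text
time_s: 25.83
tool_pos: [0.6054, 0.0143, 0.1696]
tool_rot: [179.4, 0.1, 85.6]
force: [-3.6, 0.0, 14.6]
grip_width: 0.0216
```

```bash
python3 plan.py 605.5 14.2 169.6 85.65 1
```

```text
t 25.83 tcp [605.4  14.3 169.6] rpy [1.7944e+02 1.3000e-01 8.5610e+01] F [-3.6  0.  14.6] M [0.07 0.94 0.11] w 21.6
[-0.0001  0.0001 -0.      0.0194  0.0046 -0.0012]
```

Call:
servo_tool --moves "0 -0.0005 0.0034 0.018 -0.003 0 1; 0 -0.0005 0.0034 0.018 -0.003 0 1; 0 -0.0005 0.0034 0.015 -0.003 0 1; 0 -0.0005 0.0034 0.015 -0.003 0 1"

```text
time_s: 26.17
tool_pos: [0.6059, 0.0143, 0.1697]
tool_rot: [-179.1, 0.1, 85.6]
force: [-5.4, -1.0, 15.7]
grip_width: 0.0216
```

```bash
python3 plan.py 605.5 14.2 169.6 85.65 1
```

```text
t 26.17 tcp [605.9  14.3 169.7] rpy [-1.7911e+02  9.0000e-02  8.5600e+01] F [-5.4 -1.  15.7] M [0.13 1.27 0.14] w 21.6
[-0.0001 -0.0004  0.0001 -0.0312  0.0031 -0.0017]
```

Call:
servo_tool --moves "0 -0.0005 0.0033 -0.018 -0.001 0 1; 0 -0.0005 0.0033 -0.006 -0.001 0 1; 0 -0.0005 0.0033 0 -0.001 0 1"

```text
time_s: 26.42
tool_pos: [0.6057, 0.0143, 0.1695]
tool_rot: [180.0, -0.1, 85.6]
force: [-5.0, -0.7, 14.8]
grip_width: 0.0214
```

Call:
servo_tool --moves "0 -0.0005 0.0033 0 -0.001 0 1; 0 -0.0005 0.0033 0 -0.001 0 1"

```text
time_s: 26.58
tool_pos: [0.6056, 0.0143, 0.1695]
tool_rot: [179.8, -0.2, 85.6]
force: [-5.0, -0.2, 15.6]
grip_width: 0.0216
```

```bash
python3 plan.py 605.5 14.2 169.6 85.65 1
```

```text
t 26.58 tcp [605.6  14.3 169.5] rpy [179.75  -0.19  85.61] F [-5.  -0.2 15.6] M [-0.13  1.47  0.07] w 21.6
[-0.0001 -0.0001 -0.0001  0.0086 -0.0068 -0.0012]
```

Call:
servo_tool --moves "0 -0.0004 0.0032 0.006 -0.005 0 1; 0 -0.0004 0.0032 0.004 -0.004 0 1; 0 -0.0004 0.0032 0.003 -0.003 0 1; 0 -0.0004 0.0032 0.003 -0.003 0 1; 0 -0.0004 0.0032 0.003 -0.003 0 1; 0 -0.0004 0.0032 0.003 -0.003 0 1"

```text
time_s: 27.08
tool_pos: [0.6057, 0.0143, 0.1695]
tool_rot: [179.9, -0.1, 85.6]
force: [-6.2, 0.9, 13.7]
grip_width: 0.0216
```

```bash
python3 plan.py 605.5 14.2 169.6 85.65 1
```

```text
t 27.08 tcp [605.7  14.3 169.5] rpy [ 1.7987e+02 -8.0000e-02  8.5630e+01] F [-6.2  0.9 13.7] M [-0.01  1.43  0.06] w 21.6
[-0.0001 -0.0002 -0.0001  0.0044 -0.0029 -0.0006]
```

Steady. Hold on for about 3 s.

Call:
servo_tool --moves "0 -0.0005 0.0034 0.003 -0.003 0 1; 0 -0.0005 0.0034 0.003 -0.003 0 1; 0 -0.0005 0.0034 0.003 -0.003 0 1; 0 -0.0005 0.0034 0.003 -0.003 0 1; 0 -0.0005 0.0034 0.003 -0.003 0 1; 0 -0.0005 0.0034 0.003 -0.003 0 1; 0 -0.0005 0.0034 0.003 -0.003 0 1; 0 -0.0005 0.0034 0.003 -0.003 0 1; 0 -0.0005 0.0034 0.003 -0.003 0 1; 0 -0.0005 0.0034 0.003 -0.003 0 1; 0 -0.0005 0.0034 0.003 -0.003 0 1; 0 -0.0005 0.0034 0.003 -0.003 0 1"

```text
time_s: 28.08
tool_pos: [0.6056, 0.0143, 0.1695]
tool_rot: [179.8, -0.1, 85.6]
force: [-4.7, 1.7, 15.3]
grip_width: 0.0215
```

Call:
servo_tool --moves "0 -0.0005 0.0034 0.003 -0.003 0 1; 0 -0.0005 0.0034 0.003 -0.003 0 1; 0 -0.0005 0.0034 0.003 -0.003 0 1; 0 -0.0005 0.0034 0.003 -0.003 0 1; 0 -0.0005 0.0034 0.003 -0.003 0 1; 0 -0.0005 0.0034 0.003 -0.003 0 1; 0 -0.0005 0.0034 0.003 -0.003 0 1; 0 -0.0005 0.0034 0.003 -0.003 0 1; 0 -0.0005 0.0034 0.003 -0.003 0 1; 0 -0.0005 0.0034 0.003 -0.003 0 1; 0 -0.0005 0.0034 0.003 -0.003 0 1; 0 -0.0005 0.0034 0.003 -0.003 0 1"

```text
time_s: 29.08
tool_pos: [0.6056, 0.0143, 0.1696]
tool_rot: [179.7, -0.1, 85.6]
force: [-5.5, -0.1, 15.4]
grip_width: 0.0215
```

```bash
python3 plan.py 605.5 14.2 169.6 85.65 1; python3 look.py q 560 100 100 100; python3 plan.py
```

```text
t 29.08 tcp [605.6  14.3 169.6] rpy [ 1.7966e+02 -1.0000e-01  8.5630e+01] F [-5.5 -0.1 15.4] M [-0.04  1.46  0.03] w 21.5
[-0.0001 -0.0001 -0.      0.0119 -0.0035 -0.0008]
top crop origin 170 83 scale 2.0
side crop origin 189 124 scale 2.0
t 29.18 tcp [605.7  14.3 169.6] rpy [ 1.7965e+02 -1.1000e-01  8.5630e+01] F [-5.7 -0.7 15. ] M [0.   1.56 0.09] w 21.9
```

View pics/q.png

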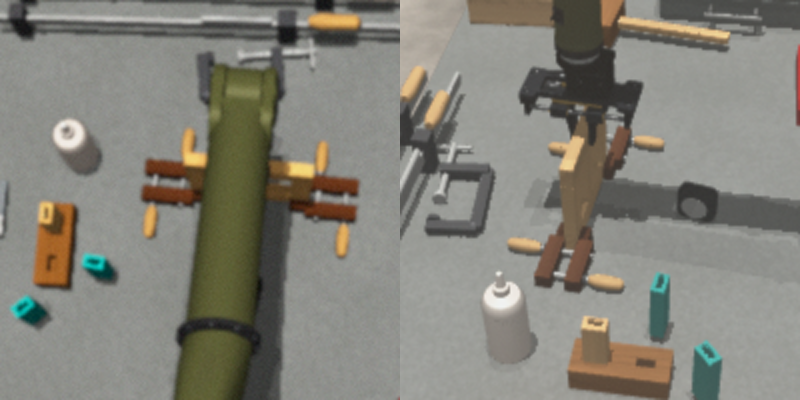

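Call:
servo_tool --moves "0 -0.0005 0.0034 0.006 -0.003 0 1; 0 -0.0005 0.0034 0.006 -0.003 0 1; 0 -0.0005 0.0034 0.006 -0.003 0 1; 0 -0.0005 0.0034 0.005 -0.003 0 1; 0 -0.0005 0.0034 0.005 -0.003 0 1; 0 -0.0005 0.0034 0.004 -0.003 0 1; 0 -0.0005 0.0034 0.004 -0.003 0 1; 0 -0.0005 0.0034 0.004 -0.003 0 1; 0 -0.0005 0.0034 0.004 -0.003 0 1; 0 -0.0005 0.0034 0.004 -0.003 0 1"

```text
time_s: 30.02
tool_pos: [0.6057, 0.0143, 0.1696]
tool_rot: [-179.9, -0.1, 85.6]
force: [-5.8, -0.9, 15.1]
grip_width: 0.0215
```

```bash
python3 plan.py; python3 -c "
from cell import env
print(env.sign_off())"
```

```text
t 30.02 tcp [605.7  14.3 169.6] rpy [-1.7994e+02 -1.1000e-01  8.5630e+01] F [-5.8 -0.9 15.1] M [-0.11  1.41  0.05] w 21.5
the job is handed in; nothing more can be done
None
```

The frame is together, and I handed the job in at 30.0 s with the arm still gripping the top rail and pushing it down at 15.1 N.

- **Long bar:** I put its tenon in the mortise and pushed it down with about 22 N until its shoulders sat, then let go. The TCP stopped at 110.3 mm (110.6 expected). A picture after the release shows the bar upright in the frame.
- **Top rail:** It went onto both dowels without jamming. The TCP stopped at 169.6 mm, exactly the height expected with the rail fully home. I then pressed it for about 5 s, at 13.5–15.7 N.
- **Last picture:** Among the things it showed, the short bar is still in the stand, and the turquoise bars, glue bottle and tape had not moved. The red rail, plane, mallet and brush were mostly outside that picture; nothing was moved near them on purpose.

**What did not go cleanly:**
- On the first approach to the long bar I moved the wrong way along y. A finger came right beside or over the bar's top, with no force read and the bar still upright afterwards. I backed up and tried again.
- My estimate of where the rail sat in the grip differed by about 3 mm from the later camera measurement. I went by the cameras, and the easy fit bore them out.
- A sideways force of about 5–6 N, with about 1.4 N m of moment, stayed on the gripper while pressing, and small corrections did not remove it.

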